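Load the drying rack behind its lift-off splash door

TASK

Lift the splash door off the hinge pins of the drying rack and park it upright in the slot of its stand, then turn every washed sample bottle lying on the bench upside down and stand it mouth-down over a peg of its own. Once all are on their pegs, take the door again, lower it gently so that both hinge knuckles drop fully onto their pins, and leave it hanging shut, square along the rack's near edge. Leave the amber bottle, the jar and the beaker where they are.

Things in the scene. Friction and masses are not known exactly. Their poses are not given: they have to be found in the camera images.
- rack: white drying rack, fixed. Origin on the bench; x points away from the robot, y along the row of blue pegs, z up. Deck x -110..80, y -155..165 mm, top 28 mm above the bench; pegs at x 20, y -115/-40/35. On the near side a steel hinge post, 14 x 12 mm, 155 mm high, at (-92, 159); two brackets reach from it to -y and carry the brass hinge pins. A ridge 8 mm high, 8 wide, at x -76 is the door's stop
- peg1 (a point): foot of peg 1 on the deck, 28 mm above the bench; the peg is 22 mm thick and 82 mm tall, the upper 14 mm tapered; pegs stand 75 mm apart. A bottle seated mouth-down stands with its rim on the deck
- peg2 (a point): foot of peg 2 on the deck, 28 mm above the bench; the peg is 22 mm thick and 82 mm tall, the upper 14 mm tapered; pegs stand 75 mm apart. A bottle seated mouth-down stands with its rim on the deck
- peg3 (a point): foot of peg 3 on the deck, 28 mm above the bench; the peg is 22 mm thick and 82 mm tall, the upper 14 mm tapered; pegs stand 75 mm apart. A bottle seated mouth-down stands with its rim on the deck
- pin_low (a point): foot of the lower hinge pin, on its bracket's top face, 41 mm above the bench, in the rack frame at (-92, 138, 41) mm. Pin: upright, 8 mm thick, 22 mm tall, the upper 7 mm tapered. Axes as the rack's
- pin_high (a point): foot of the upper hinge pin, the same pin, straight above the lower one, 121 mm above the bench; its bracket (6 mm thick, 18 x 24 mm) lies just below it, so the door comes off by lifting it 24 to 48 mm and then moving it sideways (towards -y of the rack is free), and goes on the same way back
- door: lift-off door: clear panel, blue frame, 10 (x) x 240 (y) x 150 (z) mm, 350 g +-20 %, balanced about its grip. Origin: centre of the lower edge; x is its normal, y points to the hinge edge, z up. Starts hung shut on the rack. Two steel knuckles on the +y edge, 20 x 20 mm, 16 tall, square hole 11.6 mm wide, upright. Hung shut: axes along the rack's, lower edge 30 mm above the bench
- knuckle_low (a point): centre of the lower knuckle's hole at its underside, in the door frame at (0, 138, 11) mm; seated it lies on pin_low
- knuckle_high (a point): centre of the upper knuckle's hole at its underside, in the door frame at (0, 138, 91) mm; seated it lies on pin_high
- door_grip (a point): middle of the red grip tab on the door's top edge, in the door frame at (0, 6, 170) mm; the tab is 14 mm thick (along the door's x), 60 mm long (along y) and 40 mm tall, its top 190 mm above the door's lower edge
- stand: grey door stand, fixed, 70 x 200 mm; origin on the bench, y along the slot, z up. A parked door stands with its lower edge on the base, 12 mm above the bench, its middle over the stand's middle within 30 mm, in the 18 mm slot between two pairs of cheeks (at y -80 and +80) that reach 45 mm above the bench; either way round. Lift the door at least 40 mm to clear them
- bottle1: open square sample bottle: off-white body 46 x 46 mm, 78 mm long, then a round blue neck (36 mm outside, 30 mm bore) to 100 mm in all; walls 3 mm, floor 4 mm, hollow; 60 g +-30 %. Starts lying on a flat side, mouth away from the robot (yaw -35 to +15 deg). Origin: centre of the closed end; z runs along the bottle to the mouth, x, y across the flats. None if absent
- bottle2: open square sample bottle: off-white body 46 x 46 mm, 78 mm long, then a round blue neck (36 mm outside, 30 mm bore) to 100 mm in all; walls 3 mm, floor 4 mm, hollow; 60 g +-30 %. Starts lying on a flat side, mouth away from the robot (yaw -35 to +15 deg). Origin: centre of the closed end; z runs along the bottle to the mouth, x, y across the flats. None if absent
- bottle3: open square sample bottle: off-white body 46 x 46 mm, 78 mm long, then a round blue neck (36 mm outside, 30 mm bore) to 100 mm in all; walls 3 mm, floor 4 mm, hollow; 60 g +-30 %. Starts lying on a flat side, mouth away from the robot (yaw -35 to +15 deg). Origin: centre of the closed end; z runs along the bottle to the mouth, x, y across the flats. None if absent
- bottle1_mouth (a point): centre of that bottle's mouth, at its rim, 100 mm from the closed end. None if absent
- bottle2_mouth (a point): centre of that bottle's mouth, at its rim, 100 mm from the closed end. None if absent
- bottle3_mouth (a point): centre of that bottle's mouth, at its rim, 100 mm from the closed end. None if absent
- reagent: amber reagent bottle, 60 mm across, 125 mm high, to be left alone; origin at the centre of its underside
- jar: clear jar with white lid, 56 mm across, 70 mm high, to be left alone; origin at the centre of its underside
- beaker: white beaker, 70 mm across, 85 mm high, to be left alone; origin at the centre of its underside
Mind the look-alikes: they are no part of the job. What is shaped like the bottle3 but black is not meant.

How it is judged:
By the outcome, as a careful person would: the job done as asked, in the order asked, and still so for the second after the job is handed in, with the robot touching nothing.
Of bottle1, bottle2, bottle3 only 2 to 3 are there at a start; the rules pass over those that are not, and their reading is None.
At some moment in a run one of bottle1, bottle2, bottle3 may be knocked a few centimetres aside while the robot is not near it.
It also fails if it takes over 208 s, if anything falls off the work surface, if the arm or the gripper's body presses on something with over 40 N, if the wrist force passes 120 N, or if a joint passes its speed limit or range.

ROBOT

A 6-joint arm with a two-finger parallel gripper is mounted at the origin on the work surface. World frame = base frame: x ahead of the robot, y to its left, z up, the work surface at z = 0. Lengths are in m, angles in rad, forces in N, time in s.
With the tool pointing down it reaches from about 0.3 to 1 m from the base axis. Payload 5.1 kg.
Tool frame: the origin (TCP) lies at the very end of the fingers, on their centre line; the grasp point (between the pads) lies 19 mm behind it; x points along the fingers, z is the direction in which the jaws open and shut, and the axes are right-handed (so a half turn about x gives the same grasp; the last joint's range is limited). The gripper opens to 95 mm and grips with 3 to 60 N. Pads are 20 mm wide; open, the fingers measure 119 mm over their backs; the gripper's body (75 mm by 180 mm) begins 59 mm behind the grasp point.
Start: joints at [-1.394, 0.124, 1.65, -0, 1.367, -0.083], TCP at [0.167, -0.628, 0.215] pointing down, gripper open.
Joint ranges: [-2.61, 2.61], [-1.02, 2.33], [0.03, 2.71], [-1.35, 4.49], [0.32, 2.68], [-2.91, 2.91]. Speed limits (rad/s): [2.57, 2.57, 3.14, 3.14, 3.14, 3.14].

INTERFACE

Orientations are given as a unit quaternion [w, x, y, z].
In Python, from workcell import ctrl, viewer gives the robot as it stands. The module is installed in compiled form; this text tells all that it offers.
- The arm moves only by the tool step_arm, never from a script. Its argument "motion" is a list of rows, each a list of 7 numbers: the opening, from -1 (shut) to 1 (fully open), then the shift along the tool's x, y, z normalised to -1 to 1, where 1 is 75 cm, then the turn, a rotation vector about the tool's x, y, z normalised to -1 to 1, where 1 is 120 degrees. A call has 1 to 20 rows; each row shifts and turns the pose as measured when the row begins, along the tool's axes as they then stand; what a row does not reach is not made up. A row lasts 1/8 s, in which the tool goes at most 62.5 mm and 10.7 degrees, less where a joint would pass 70% of its speed; a pose out of reach is approached as far as the arm can. A call with a number of a shift or a turn outside -1 to 1 is refused whole. A call with a gripper value outside its range is refused whole. The fingers move at their own pace and stop on an object; "newtons" is the grip in N (left out, the last holds). Time passes only in rows, so rows that do not move let the fingers close. It gives the time, the measured TCP pose, the force and the opening at its end, in the units of the state.
- ctrl.get_state(): the state, without advancing time (a new reading comes with each control period).
- viewer.camera(name): name is "scene" or "top" or "wrist"; returns a dict with "pixels" (480x640x3 uint8, blue, green, red), "range_z" (480x640 float32, m along the optical axis (not along the pixel's ray), 0 where there is no reading), "fx", "fy", "cx", "cy" (pixels), "k1" (the pictures are not rectified: a ray, as slopes to the right and down, at radius r is drawn at 1 + k1 r^2 times it, then the intrinsics apply), "world_from_camera" (4x4, takes a point from camera to world coordinates). Camera axes: x right, y down, z forward; pixel columns grow to the right and rows downward; lengths in m; the calibration is good to about 2 mm. A picture is of the moment at which its call begins.
- ctrl.job_done(): hands the job in, once; it reports no verdict.
The state is a dict: "time_s": time; "q": joint angles; "joint_vel": joint speeds; "tau": joint torques, N m; "tcp_pos": TCP position; "tool_rot": TCP orientation; "force": force on the tool from outside, world axes, zero at the start; "ft_torque": the same for the moment, N m; "opening": finger opening in m.
Only numpy, scipy, OpenCV 4.12 (cv2) and the standard library are available. Lean on these libraries where they do the work, as an engineer would, in place of code of your own. Each camera call takes 0.05 s, during which the arm holds its last target. There are 200 camera calls.

## Working session

There is one attempt and no reset: what is moved stays moved. The work goes in short steps, Python scripts to look and compute and a tool call to move; the robot and the scene stay as the last step left them, time stands still between calls to the robot, and variables do not carry over. Pictures are saved under pics/ and viewed, on a budget of 14 in all, crops included, one or two more only if the job needs it, and the job is handed in when it is done.

Besides the shell and the picture viewer there is one more tool, called by a JSON object that holds its "api" and its "payload". step_arm: Moves the arm, as the interface text tells. Its arguments: {"type":"object","properties":{"motion":{"type":"array","items":{"type":"array","items":{"type":"number","minimum":-1,"maximum":1}}},"newtons":{"type":"number"}},"required":["motion"]}

```bash
mkdir -p pics; cat > h.py <<'E'
import numpy as np, cv2
from workcell import ctrl, viewer
from scipy.spatial.transform import Rotation as R
def cam(n):
    return viewer.camera(n)
def pts(c):
    """world point for every pixel from range_z"""
    h,w=c["range_z"].shape
    u,v=np.meshgrid(np.arange(w),np.arange(h))
    K=np.array([[c["fx"],0,c["cx"]],[0,c["fy"],c["cy"]],[0,0,1.]])
    uv=np.stack([u,v],-1).reshape(-1,1,2).astype(float)
    s=cv2.undistortPoints(uv,K,np.array([c["k1"],0,0,0.,0])).reshape(h,w,2)
    z=c["range_z"][...,None]
    p=np.concatenate([s*z,z],-1)
    T=np.array(c["world_from_camera"])
    P=p@T[:3,:3].T+T[:3,3]; P[c["range_z"]==0]=np.nan
    return P
def save(n,img): cv2.imwrite("pics/"+n,img)
E
python3 - <<'E'
from h import *
for n in("scene","top"):
    c=cam(n); save(n+"0.png",c["pixels"]); np.savez(n+"0.npz",P=pts(c),**c)
    print(n,c["fx"],c["k1"],np.round(c["world_from_camera"],3).tolist())
s=ctrl.get_state(); print(s)
E
```

```text
scene 499.123786671791 0.005203903901600765 [[0.324, 0.532, -0.782, 1.625], [0.946, -0.194, 0.259, -0.375], [-0.014, -0.824, -0.566, 0.924], [0.0, 0.0, 0.0, 1.0]]
top 465.0926006674302 -0.02365455235370172 [[-0.019, -0.982, 0.189, 0.37], [-1.0, 0.016, -0.017, -0.006], [0.014, -0.189, -0.982, 1.293], [0.0, 0.0, 0.0, 1.0]]
{'time_s': 0.1, 'q': array([-1.39359328e+00,  1.24441892e-01,  1.65151270e+00,  1.22767541e-05,
        1.36751355e+00, -8.25860794e-02]), 'joint_vel': array([ 1.42446001e-03, -2.34869701e-03, -4.29779193e-03, -5.47285114e-04,
        9.63213559e-04,  4.35609452e-05]), 'tau': array([-9.04261788e-05, -4.18881333e+01, -3.61096895e+01,  7.76675530e-02,
        4.61743295e-02, -7.21974425e-05]), 'tcp_pos': array([ 0.16685226, -0.62762509,  0.2135233 ]), 'tool_rot': array([ 0.56006413,  0.43147281,  0.56103945, -0.43057417]), 'force': array([-0.61156146, -0.24284575, -0.0365481 ]), 'ft_torque': array([ 0.05524131, -0.027758  ,  0.0214459 ]), 'opening': 0.09502095597251334}
```

View pics/top0.png

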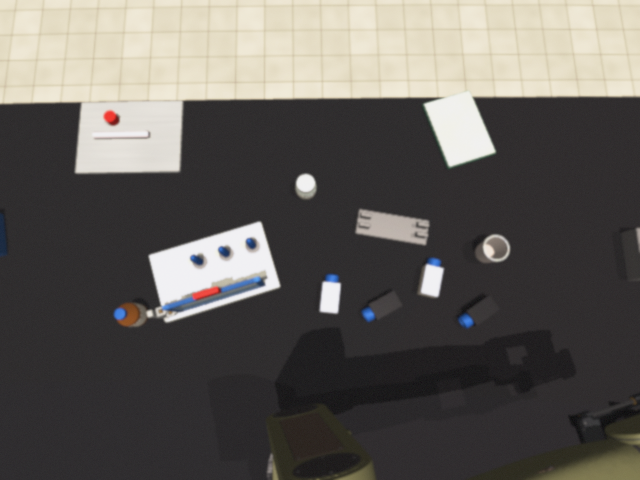

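View pics/scene0.png

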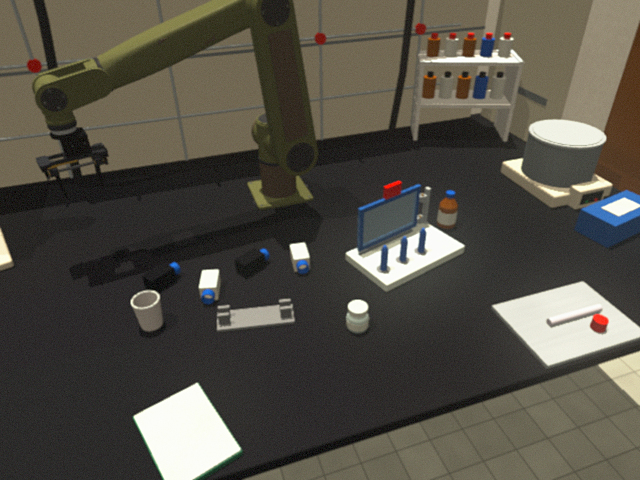

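The top view shows two off-white bottles with blue necks, at (330,295) and (432,278). Two black look-alikes are at (381,307) and (480,312); they don't count because their bodies are black. The rack is around (215,270), with the red grip at (205,294) and the stand at (393,227). The amber bottle at (128,314) sits beside the hinge post. Next I measure poses and make one enlarged crop.

```bash
cat >> h.py <<'E'
def ray_plane(c,uv,z):
    K=np.array([[c["fx"],0,c["cx"]],[0,c["fy"],c["cy"]],[0,0,1.]])
    s=cv2.undistortPoints(np.asarray(uv,float).reshape(-1,1,2),K,np.array([c["k1"],0,0,0.,0])).reshape(-1,2)
    T=np.array(c["world_from_camera"])
    d=np.c_[s,np.ones(len(s))]@T[:3,:3].T; o=T[:3,3]
    return o+d*((z-o[2])/d[:,2])[:,None]
def rect(xy):
    (c,s,a)=cv2.minAreaRect((np.asarray(xy)*1000).astype(np.float32)); b=cv2.boxPoints((c,s,a))
    e=b[1]-b[0]; f=b[2]-b[1]
    l,sv=(e,f) if np.linalg.norm(e)>np.linalg.norm(f) else (f,e)
    return np.array(c),np.linalg.norm(l),np.linalg.norm(sv),np.degrees(np.arctan2(l[1],l[0])),b
def blobs(m,amin=30):
    n,l,st,ce=cv2.connectedComponentsWithStats(m.astype(np.uint8))
    return [(l==i,st[i],ce[i]) for i in range(1,n) if st[i,4]>=amin]
E
python3 - <<'E'
from h import *
c=np.load("top0.npz"); P=c["P"]; hsv=cv2.cvtColor(c["pixels"],cv2.COLOR_BGR2HSV)
H,S,V=cv2.split(hsv)
print("bench z",np.nanmedian(P[180:210,100:280,2]))
white=(S<60)&(V>150); grey=(S<60)&(V>90)
blue=(H>100)&(H<130)&(S>120)&(V>50); red=((H<8)|(H>172))&(S>150)&(V>80)
for nm,m in(("grey",grey),("blue",blue),("red",red)):
    m=m.copy(); m[:175]=0; m[345:]=0; m[:,:90]=0;m[:,560:]=0
    for b,st,ce in blobs(m,25):
        q=P[b]; q=q[~np.isnan(q[:,0])]
        zz=np.percentile(q[:,2],[5,50,95])
        plane=ray_plane(c,np.argwhere(b)[:,::-1],zz[1])
        r=rect(plane[:,:2])
        print(nm,st.tolist(),"z",np.round(zz*1000,1),"c",np.round(r[0],1),"l,w",round(r[1],1),round(r[2],1),"yaw",round(r[3],1),"corners",np.round(r[4]).tolist())
im=cv2.resize(c["pixels"][170:345,90:530],None,fx=1.8,fy=1.8,interpolation=cv2.INTER_CUBIC)
save("crop0.png",cv2.convertScaleAbs(im,alpha=1.3,beta=15))
E
```

```text
bench z -0.000531350343302539
grey [295, 175, 22, 24, 442] z [-0.9 66.4 73. ] c [750.5   5. ] l,w 65.7 57.7 yaw -0.9 corners [[717.0, -23.0], [783.0, -24.0], [784.0, 33.0], [718.0, 34.0]]
grey [355, 209, 75, 37, 1871] z [ 1.4 11.8 43.7] c [ 645.7 -238.3] l,w 205.6 75.1 yaw 79.4 corners [[590.0, -332.0], [664.0, -346.0], [702.0, -144.0], [628.0, -130.0]]
grey [134, 221, 147, 106, 7764] z [ 1.8 27.8 97.9] c [516.4 297.3] l,w 405.2 197.8 yaw -73.6 corners [[364.0, 464.0], [479.0, 75.0], [669.0, 131.0], [554.0, 520.0]]
grey [478, 234, 33, 29, 715] z [-1.  46.  86.5] c [ 574.6 -509.4] l,w 88.6 78.8 yaw 84.9 corners [[531.0, -550.0], [610.0, -557.0], [618.0, -469.0], [539.0, -462.0]]
grey [418, 263, 27, 35, 662] z [ 1.  44.8 49.7] c [ 488.5 -330. ] l,w 88.1 56.8 yaw -14.7 corners [[439.0, -346.0], [524.0, -369.0], [538.0, -314.0], [453.0, -291.0]]
grey [319, 280, 22, 34, 630] z [-1.6 44.7 49.7] c [449.3 -55.3] l,w 86.3 53.5 yaw -7.5 corners [[403.0, -76.0], [489.0, -87.0], [496.0, -34.0], [410.0, -23.0]]
blue [247, 239, 8, 9, 48] z [ 68.2 100.6 110.9] c [589.5 150.2] l,w 23.8 13.9 yaw 26.3
[... 1003 characters left out ...]
0, 276.0], [446.0, 279.0], [426.0, 347.0]]
blue [361, 307, 14, 15, 150] z [-2.3 35.2 42.9] c [ 401.9 -156. ] l,w 39.5 29.1 yaw 32.1 corners [[377.0, -154.0], [393.0, -179.0], [426.0, -158.0], [411.0, -133.0]]
blue [113, 308, 13, 11, 115] z [ -0.8 123.6 127.6] c [413.5 471.8] l,w 30.2 24.5 yaw 89.1 corners [[401.0, 457.0], [426.0, 456.0], [426.0, 487.0], [401.0, 487.0]]
blue [458, 313, 16, 16, 172] z [ 2.2 34.8 43.1] c [ 379.9 -418.2] l,w 38.9 35.2 yaw 30.8 corners [[354.0, -413.0], [372.0, -443.0], [406.0, -423.0], [388.0, -393.0]]
red [193, 287, 27, 12, 169] z [196.3 217.6 221.4] c [452.6 236. ] l,w 61.8 15.3 yaw -74.9 corners [[437.0, 264.0], [453.0, 204.0], [468.0, 208.0], [452.0, 268.0]]
```

View pics/crop0.png

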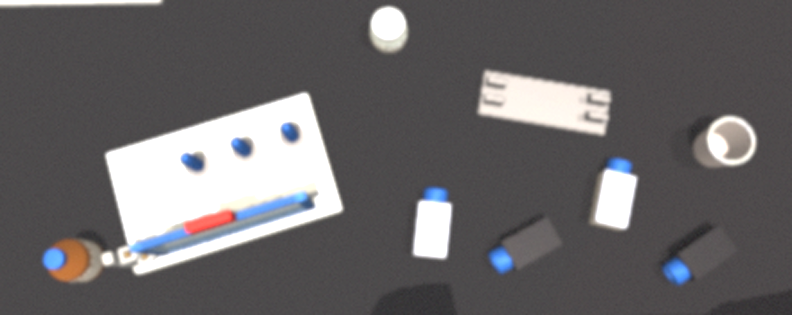

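The crop confirms the two white bottles with blue necks at top-view (330,295) and (432,278). The black-bodied pair is excluded. Now a refined pose fit and a move planner.

```bash
cat >> h.py <<'E'
def topface(c,m,zlo,zhi,zp,k=0):
    P=pts(c) if "P" not in c else c["P"]
    b=m&(P[...,2]>zlo)&(P[...,2]<zhi); b=b.astype(np.uint8)
    if k: b=cv2.morphologyEx(b,cv2.MORPH_OPEN,np.ones((k,k),np.uint8))
    bb=max(blobs(b,5),key=lambda t:t[1][4])
    q=ray_plane(c,np.argwhere(bb[0])[:,::-1],zp)
    return rect(q[:,:2]),q,bb
def plan(p,Rt,rows=None):
    """same body row repeated, reaching pose p (m), Rt (matrix) ; prints row"""
    s=ctrl.get_state(); w,x,y,z=s["tool_rot"]; R0=R.from_quat([x,y,z,w]); 
    rv=(R0.inv()*R.from_matrix(Rt)).as_rotvec(); t=R0.inv().apply(np.array(p)-s["tcp_pos"])
    n=rows or int(np.ceil(max(np.linalg.norm(t)/.0600,np.degrees(np.linalg.norm(rv))/10.,1)))
    A=sum(R.from_rotvec(rv*k/n).as_matrix() for k in range(n))
    d=np.linalg.solve(A,t)
    print("rows",n,"row",np.round(np.r_[d/.75,np.degrees(rv)/n/120],4).tolist(),"left mm",np.round(np.linalg.norm(t)*1000,1),"deg",np.round(np.degrees(np.linalg.norm(rv)),2), "f",np.round(s["force"],1),"t",round(s["time_s"],1),"op",round(s["opening"]*1000,1))
def Rdown(zaxis):
    x=np.array([0,0,-1.]); z=np.r_[zaxis[:2],0]/np.linalg.norm(zaxis[:2]); return np.c_[x,np.cross(z,x),z]
def u(deg): return np.array([np.cos(np.radians(deg)),np.sin(np.radians(deg)),0])
E
python3 - <<'E'
from h import *
c=dict(np.load("top0.npz")); hsv=cv2.cvtColor(c["pixels"],cv2.COLOR_BGR2HSV); H,S,V=cv2.split(hsv)
box=lambda x0,x1,y0,y1:np.pad(np.ones((y1-y0,x1-x0),bool),((y0,480-y1),(x0,640-x1)))
white=(S<70)&(V>110); blue=(H>100)&(H<130)&(S>120)&(V>50); red=((H<8)|(H>172))&(S>150)&(V>80)
def show(n,r): print(n,np.round(r[0],1),"l,w",round(r[1],1),round(r[2],1),"yaw",round(r[3],1))
r,q,bb=topface(c,(V>60)&box(140,290,215,325),.018,.036,.028,3); show("deck",r); print(r[4].round().tolist())
r,_,_=topface(c,(V>60)&box(350,435,205,250),.006,.018,.012); show("stand",r)
r,_,_=topface(c,red&box(185,230,280,305),.212,.230,.220); show("red",r)
m=blue&box(160,270,270,315); P=c["P"]; q=P[m&(P[...,2]>.17)]; show("blueframe",rect(q[:,:2])); d=q[:,:2]-q[:,:2].mean(0); print(np.degrees(np.arctan2(*np.linalg.svd(d)[2][0][::-1])))
for n,b in(("A",box(315,345,270,316)),("B",box(415,448,255,300))):
    r,_,_=topface(c,white&b,.038,.056,.046); show("bottle"+n,r)
    r,_,_=topface(c,blue&b,.030,.050,.041); show(" neck",r)
s=ctrl.get_state(); w,x,y,z=s["tool_rot"]; print(R.from_quat([x,y,z,w]).as_matrix().round(3))
E
```

```text
deck [527.5 259.2] l,w 320.6 190.6 yaw -74.0
[[392.0, 387.0], [480.0, 79.0], [663.0, 131.0], [575.0, 440.0]]
stand [ 643.7 -236.1] l,w 202.3 73.9 yaw 80.3
red [453.6 236.7] l,w 60.1 12.5 yaw -72.4
blueframe [455.6 231.5] l,w 237.3 9.6 yaw -73.8
106.34884370204753
bottleA [450.4 -56.1] l,w 77.8 46.0 yaw -7.5
 neck [500.2 -61.3] l,w 29.7 16.2 yaw 88.7
bottleB [ 490.2 -331.1] l,w 79.1 48.9 yaw -14.5
 neck [ 541.2 -342.3] l,w 33.1 18.2 yaw 74.7
[[-0.     0.966  0.257]
 [ 0.002  0.257 -0.966]
 [-1.     0.    -0.002]]
```

```bash
python3 - <<'E'
from h import *
plan([.453,.238,.28],Rdown(u(16)))
plan([.453,.238,.28],Rdown(u(16)),18)
E
```

```text
rows 16 row [-0.0055, 0.082, -0.0206, -0.0475, -0.0, -0.0] left mm 914.1 deg 91.12 f [-0.6 -0.2 -0. ] t 0.1 op 95.0
rows 18 row [-0.0049, 0.073, -0.0179, -0.0422, -0.0, -0.0] left mm 914.1 deg 91.12 f [-0.6 -0.2 -0. ] t 0.1 op 95.0
```

{"api": "step_arm", "payload": {"motion": [[1,-0.005,0.073,-0.018,-0.042,0,0],[1,-0.005,0.073,-0.018,-0.042,0,0],[1,-0.005,0.073,-0.018,-0.042,0,0],[1,-0.005,0.073,-0.018,-0.042,0,0],[1,-0.005,0.073,-0.018,-0.042,0,0],[1,-0.005,0.073,-0.018,-0.042,0,0],[1,-0.005,0.073,-0.018,-0.042,0,0],[1,-0.005,0.073,-0.018,-0.042,0,0],[1,-0.005,0.073,-0.018,-0.042,0,0],[1,-0.005,0.073,-0.018,-0.042,0,0],[1,-0.005,0.073,-0.018,-0.042,0,0],[1,-0.005,0.073,-0.018,-0.042,0,0],[1,-0.005,0.073,-0.018,-0.042,0,0],[1,-0.005,0.073,-0.018,-0.042,0,0],[1,-0.005,0.073,-0.018,-0.042,0,0],[1,-0.005,0.073,-0.018,-0.042,0,0],[1,-0.005,0.073,-0.018,-0.042,0,0],[1,-0.005,0.073,-0.018,-0.042,0,0]]}}

```text
time_s: 2.35
tcp_pos: [0.4392, 0.2648, 0.2789]
tool_rot: [0.695, -0.108, 0.701, 0.116]
force: [0.5, 0.5, -0.1]
opening: 0.0951
```

```bash
python3 - <<'E'
from h import *
plan([.453,.238,.28],Rdown(u(16)))
c=cam("wrist"); save("w1.png",c["pixels"]); np.savez("w1.npz",P=pts(c),**c)
hsv=cv2.cvtColor(c["pixels"],cv2.COLOR_BGR2HSV); H,S,V=cv2.split(hsv); P=pts(c)
red=((H<8)|(H>172))&(S>150)&(V>60); q=P[red&(P[...,2]>.205)]; print(len(q))
if len(q)>10:
    r=rect(q[:,:2]); print(r[:4],np.percentile(q[:,2],[5,50,95]))
print(ctrl.get_state()["q"].round(3))
E
```

```text
rows 1 row [-0.0019, -0.0396, 0.0063, 0.018, -0.0029, -0.0059] left mm 30.1 deg 2.3 f [ 0.5  0.5 -0.1] t 2.4 op 95.1
1268
(array([451.4151001 , 245.71237183]), np.float32(43.557552), np.float32(13.6347), np.float32(-73.6554)) [0.21409781 0.21877957 0.2198874 ]
[ 0.439 -0.215  1.87   0.018  1.491  0.113]
```

View pics/w1.png

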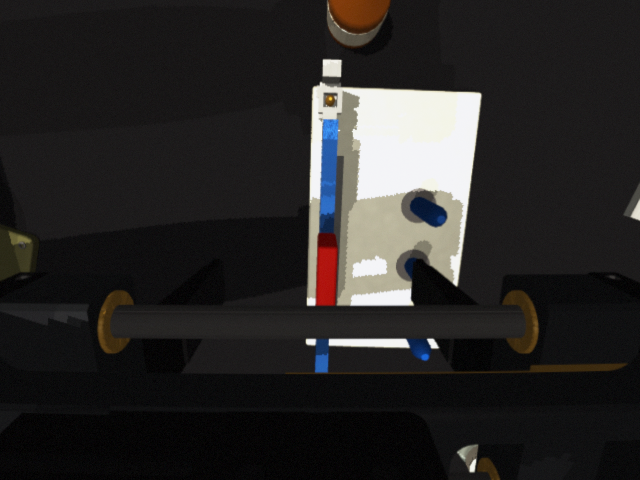

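The wrist view shows the door under the jaws: red tab at (327,275), upper knuckle and pin at (331,100), amber bottle well clear. The tab centre works out to (0.4535, 0.238), which matches the top view.

{"api": "step_arm", "payload": {"motion": [[1,0,-0.04,0.006,0.018,-0.003,-0.006],[1,0,0,0,0,0,0]]}}

```text
time_s: 2.65
tcp_pos: [0.4486, 0.2447, 0.2784]
tool_rot: [0.699, -0.101, 0.7, 0.104]
force: [-0.0, 0.0, -0.3]
opening: 0.0949
```

```bash
python3 - <<'E'
from h import *
plan([.4535,.238,.187],Rdown(u(16.1)),3)
E
```

```text
rows 3 row [0.0406, -0.0036, 0.0013, 0.0017, -0.0002, -0.0008] left mm 91.8 deg 0.68 f [-0.   0.  -0.3] t 2.6 op 94.9
```

{"api": "step_arm", "payload": {"motion": [[1,0.04,-0.004,0.001,0.002,0,-0.001],[1,0.04,-0.004,0.001,0.002,0,-0.001],[1,0.03,-0.003,0.001,0,0,0],[1,0.01,0,0,0,0,0],[1,0,0,0,0,0,0]]}}

```text
time_s: 3.28
tcp_pos: [0.4529, 0.2375, 0.1858]
tool_rot: [0.699, -0.098, 0.701, 0.1]
force: [0.1, -0.1, -0.1]
opening: 0.095
```

```bash
python3 - <<'E'
from h import *
plan([.4535,.238,.187],Rdown(u(16.1)),1)
E
```

```text
rows 1 row [-0.0016, 0.0004, 0.001, 0.0, -0.0009, -0.0014] left mm 1.5 deg 0.2 f [ 0.1 -0.1 -0.1] t 3.3 op 95.0
```

Within 1.5 mm. Closing with a firm grip.

{"api": "step_arm", "payload": {"motion": [[-1,-0.002,0,0.001,0,-0.001,-0.001],[-1,0,0,0,0,0,0],[-1,0,0,0,0,0,0],[-1,0,0,0,0,0,0],[-1,0,0,0,0,0,0],[-1,0,0,0,0,0,0],[-1,0,0,0,0,0,0],[-1,0,0,0,0,0,0]], "newtons": 45}}

```text
time_s: 4.28
tcp_pos: [0.4552, 0.2386, 0.1911]
tool_rot: [0.702, -0.098, 0.698, 0.1]
force: [-0.1, 0.3, 0.8]
opening: 0.0205
```

```bash
python3 - <<'E'
from h import *
s=ctrl.get_state(); print(s["tcp_pos"],s["tool_rot"],s["force"],s["opening"],s["q"].round(3))
np.savez("door_seated.npz",p=s["tcp_pos"],q=s["tool_rot"])
plan(s["tcp_pos"]+[0,0,.036],R.from_quat(np.roll(s["tool_rot"],-1)).as_matrix(),4)
E
```

```text
[0.45524994 0.23862342 0.19110129] [ 0.70219493 -0.09818907  0.69806936  0.09990171] [-0.11160643  0.3193619   0.82655256] 0.020498212666426943 [ 3.780e-01 -1.700e-01  1.979e+00  1.000e-03  1.326e+00  9.600e-02]
rows 4 row [-0.012, 0.0, 0.0001, 0.0, 0.0, 0.0] left mm 36.0 deg 0.0 f [-0.1  0.3  0.8] t 4.3 op 20.5
```

{"api": "step_arm", "payload": {"motion": [[-1,0,0,0,0,0,0],[-1,0,0,0,0,0,0],[-1,0,0,0,0,0,0]]}}

```text
time_s: 4.65
tcp_pos: [0.4548, 0.2385, 0.191]
tool_rot: [0.702, -0.098, 0.699, 0.1]
force: [0.3, 0.1, 0.1]
opening: 0.0143
```

```bash
python3 - <<'E'
from h import *
s=ctrl.get_state(); print(s["tcp_pos"],s["tool_rot"],s["force"],s["opening"])
np.savez("door_seated.npz",p=s["tcp_pos"],q=s["tool_rot"])
E
```

```text
[0.45478969 0.23852763 0.19100485] [ 0.70168209 -0.09832418  0.69857431  0.09984251] [0.25301695 0.09812286 0.08507739] 0.01427567860120931
```

{"api": "step_arm", "payload": {"motion": [[-1,-0.01,0,0,0,0,0],[-1,-0.012,0,0,0,0,0],[-1,-0.012,0,0,0,0,0],[-1,-0.012,0,0,0,0,0],[-1,0,0,0,0,0,0]]}}

```text
time_s: 5.28
tcp_pos: [0.4539, 0.2381, 0.2261]
tool_rot: [0.701, -0.099, 0.699, 0.1]
force: [0.1, -0.5, -3.8]
opening: 0.0139
```

```bash
python3 - <<'E'
from h import *
d=np.load("door_seated.npz"); Rs=R.from_quat(np.roll(d["q"],-1)).as_matrix(); Rk=Rdown(u(16))
print("tilt of tool",Rs[:,0], "force",ctrl.get_state()["force"])
up=d["p"]+[0,0,.037]; plan(up,Rs,1); ydir=u(106); plan(up-ydir*.09,Rs)
E
```

```text
tilt of tool [ 0.00405081  0.00274192 -0.99998804] force [ 0.05908559 -0.49165731 -3.84405742]
rows 1 row [-0.0025, 0.0002, 0.0013, -0.0, -0.0011, 0.0001] left mm 2.1 deg 0.13 f [ 0.1 -0.5 -3.8] t 5.3 op 13.9
rows 2 row [-0.0013, -0.0599, 0.0005, -0.0, -0.0006, 0.0001] left mm 89.9 deg 0.13 f [ 0.1 -0.5 -3.8] t 5.3 op 13.9
```

Door weight (3.8 N) is carried and it has lifted 35 mm. Next I slide it toward rack −y.

{"api": "step_arm", "payload": {"motion": [[-1,-0.002,-0.02,0.001,0,-0.001,0],[-1,-0.001,-0.03,0.001,0,0,0],[-1,-0.001,-0.04,0,0,0,0],[-1,-0.001,-0.04,0,0,0,0],[-1,-0.02,-0.02,0,0,0,0],[-1,-0.03,0,0,0,0,0],[-1,-0.01,0,0,0,0,0]]}}

```text
time_s: 6.15
tcp_pos: [0.4873, 0.1228, 0.2756]
tool_rot: [0.701, -0.099, 0.7, 0.099]
force: [0.5, 0.6, -3.8]
opening: 0.014
```

```bash
python3 - <<'E'
from h import *
st=np.array([.6437,-.2361]); a=80.3
c=cam("scene"); save("s2.png",c["pixels"][60:400])
c=cam("top"); save("t2.png",c["pixels"]); 
c["P"]=pts(c); V=c["pixels"].max(2); m=np.zeros((480,640),bool); m[205:250,350:436]=1
# cheeks: z 40-50 blobs
b=m&(c["P"][...,2]>.037)&(c["P"][...,2]<.052)
pp=[ray_plane(c,[k[2]],.045)[0][:2] for k in blobs(b,4)]; print(np.round(np.array(pp)*1000,1), np.round(np.mean(pp,0)*1000,1))
r,_,_=topface(c,(V>60)&m,.006,.018,.012); print(r[:4])
g=st-0.006*u(a)[:2]*-1   # grip 6 mm toward +y from door middle
print(g); plan([*g,.275],Rdown(u(a-90)))
E
```

```text
[[ 672.5 -161. ]
 [ 644.6 -156.6]
 [ 642.3 -318.2]
 [ 615.4 -312.4]] [ 643.7 -237.1]
(array([ 643.50836182, -237.07066345]), np.float32(200.2687), np.float32(71.73615), np.float32(79.57833))
[ 0.64471094 -0.23018578]
rows 7 row [-0.0, -0.0703, 0.0242, 0.0307, 0.0001, 0.0] left mm 386.9 deg 25.78 f [ 0.2 -0.  -4.3] t 6.2 op 13.7
```

{"api": "step_arm", "payload": {"motion": [[-1,0,-0.04,0.01,0.02,0,0],[-1,0,-0.06,0.02,0.03,0,0],[-1,0,-0.07,0.024,0.03,0,0],[-1,0,-0.07,0.024,0.03,0,0],[-1,0,-0.07,0.024,0.03,0,0],[-1,0,-0.07,0.024,0.03,0,0],[-1,0,-0.06,0.02,0.025,0,0],[-1,0,-0.03,0.01,0.01,0,0],[-1,0,0,0,0,0,0]]}}

```text
time_s: 7.38
tcp_pos: [0.6339, -0.2211, 0.2637]
tool_rot: [0.701, 0.056, 0.709, -0.052]
force: [0.0, 0.3, -3.5]
opening: 0.0138
```

```bash
cat >> h.py <<'E'
ST=np.array([.6436,-.2371]); SA=79.5
SG=ST+.006*u(SA)[:2]
E
python3 - <<'E'
from h import *
plan([*SG,.275],Rdown(u(SA-90)),1); plan([*SG,.215],Rdown(u(SA-90)),3)
E
```

```text
rows 1 row [-0.0154, -0.0111, 0.0161, 0.0147, -0.0057, -0.0025] left mm 18.7 deg 1.92 f [ 0.   0.3 -3.5] t 7.4 op 13.8
rows 3 row [0.0216, -0.0037, 0.0056, 0.0049, -0.0019, -0.0008] left mm 50.9 deg 1.92 f [ 0.   0.3 -3.5] t 7.4 op 13.8
```

{"api": "step_arm", "payload": {"motion": [[-1,0,-0.009,0.012,0.01,-0.004,-0.002],[-1,0.01,-0.006,0.008,0.007,-0.003,-0.001],[-1,0.02,0,0.001,0,0,0],[-1,0,0,0,0,0,0]]}}

```text
time_s: 7.88
tcp_pos: [0.6481, -0.231, 0.2381]
tool_rot: [0.704, 0.066, 0.704, -0.065]
force: [-0.2, 0.6, -4.0]
opening: 0.0138
```

```bash
python3 - <<'E'
from h import *
plan([*SG,.235],Rdown(u(SA-90)),1)
c=cam("wrist"); save("w2.png",c["pixels"])
c=cam("top"); m=c["pixels"][170:320,310:500]; 
# door top frame points vs slot
P=pts(c); hsv=cv2.cvtColor(c["pixels"],cv2.COLOR_BGR2HSV); H,S,V=cv2.split(hsv); b=(H>100)&(H<130)&(S>120)&(P[...,2]>.16)&(P[...,1]<-.05)&(P[...,1]>-.42); q=P[b]; print(len(q))
if len(q)>5: r=rect(q[:,:2]); print(r[:4],np.median(q[:,2]))
save("t3.png",cv2.resize(m,None,fx=4,fy=4))
E
```

```text
rows 1 row [0.0042, -0.0011, -0.0045, -0.0011, 0.0005, -0.0004] left mm 4.7 deg 0.15 f [-0.2  0.6 -4. ] t 7.9 op 13.8
163
(array([ 662.85247803, -152.99459839]), np.float32(69.79384), np.float32(12.28357), np.float32(79.97308)) 0.22742958888542186
```

View pics/w2.png

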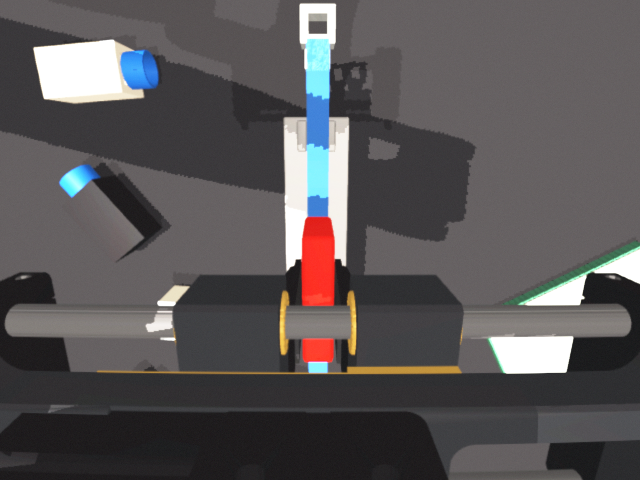

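The wrist view shows the door aligned over the stand, with the cheek pair near (318,137) straddling the door line. A small correction, then down.

{"api": "step_arm", "payload": {"motion": [[-1,0.005,-0.001,-0.005,-0.001,0,0],[-1,0.01,0,0,0,0,0],[-1,0,0,0,0,0,0]]}}

```text
time_s: 8.35
tcp_pos: [0.6451, -0.2315, 0.2295]
tool_rot: [0.706, 0.064, 0.702, -0.065]
force: [0.1, 0.2, -4.5]
opening: 0.0138
```

```bash
python3 - <<'E'
from h import *
plan([*SG,.174],Rdown(u(SA-90)),1); print(ctrl.get_state()["tcp_pos"])
E
```

```text
rows 1 row [0.074, 0.0003, -0.001, 0.0001, 0.0029, 0.0002] left mm 55.5 deg 0.35 f [ 0.1  0.2 -4.5] t 8.3 op 13.8
[ 0.64510278 -0.23146402  0.22950796]
```

{"api": "step_arm", "payload": {"motion": [[-1,0.015,0,-0.001,0,0.002,0],[-1,0.015,0,0,0,0,0],[-1,0.015,0,0,0,0,0],[-1,0.013,0,0,0,0,0],[-1,0.008,0,0,0,0,0]]}}

```text
time_s: 8.98
tcp_pos: [0.6444, -0.2315, 0.1763]
tool_rot: [0.705, 0.065, 0.704, -0.065]
force: [0.3, -0.0, -2.7]
opening: 0.0139
```

```bash
python3 - <<'E'
from h import *
plan([*SG,.1727],Rdown(u(SA-90)),1); print(ctrl.get_state()["tcp_pos"])
E
```

```text
rows 1 row [0.0048, 0.0004, 0.0004, -0.0001, 0.0006, 0.0002] left mm 3.6 deg 0.08 f [ 0.3 -0.  -2.7] t 9.0 op 13.9
[ 0.64435313 -0.23147272  0.17627865]
```

{"api": "step_arm", "payload": {"motion": [[-1,0.003,0,0,0,0,0],[-1,0.003,0,0,0,0,0],[-1,0,0,0,0,0,0]]}}

```text
time_s: 9.35
tcp_pos: [0.6455, -0.2313, 0.1752]
tool_rot: [0.706, 0.064, 0.703, -0.065]
force: [1.0, 0.7, -4.1]
opening: 0.0136
```

```bash
python3 - <<'E'
from h import *
plan([*SG,.1727],Rdown(u(SA-90)),1); s=ctrl.get_state();print(s["tcp_pos"],s["tool_rot"]); np.savez("door_parked.npz",p=s["tcp_pos"],q=s["tool_rot"])
E
```

```text
rows 1 row [0.0033, -0.0, -0.0011, -0.0001, 0.0021, 0.0003] left mm 2.6 deg 0.25 f [ 1.   0.7 -4.1] t 9.3 op 13.6
[ 0.64546292 -0.23133164  0.1752093 ] [ 0.70562638  0.0643435   0.70264425 -0.06513362]
```

{"api": "step_arm", "payload": {"motion": [[-1,0.006,0,-0.001,0,0.002,0],[-1,0.006,0,0,0,0,0]]}}

```text
time_s: 9.6
tcp_pos: [0.6478, -0.2302, 0.1741]
tool_rot: [0.707, 0.065, 0.701, -0.065]
force: [-4.2, 3.9, 13.5]
opening: 0.0138
```

{"api": "step_arm", "payload": {"motion": [[-1,0.004,0,0,0,0,0]]}}

```text
time_s: 9.72
tcp_pos: [0.6479, -0.2303, 0.1741]
tool_rot: [0.707, 0.065, 0.701, -0.065]
force: [-3.9, 1.8, 5.9]
opening: 0.0138
```

```bash
python3 - <<'E'
from h import *
s=ctrl.get_state();print(s["tcp_pos"],s["tool_rot"],s["force"]); np.savez("door_parked.npz",p=s["tcp_pos"],q=s["tool_rot"])
E
```

```text
[ 0.64788851 -0.23029122  0.17411588] [ 0.70712846  0.0645313   0.7011277  -0.06500006] [-3.90004937  1.83306254  5.91956101]
```

{"api": "step_arm", "payload": {"motion": [[0.3,0,0,0,0,0,0],[0.3,0,0,0,0,0,0],[0.3,0,0,0,0,0,0]]}}

```text
time_s: 10.1
tcp_pos: [0.6491, -0.2313, 0.1751]
tool_rot: [0.709, 0.064, 0.7, -0.066]
force: [0.0, 0.9, -0.4]
opening: 0.0386
```

```bash
python3 - <<'E'
from h import *
plan([*SG,.28],Rdown(u(SA-90)),3)
c=cam("top"); save("t4.png",cv2.resize(c["pixels"][190:340,300:500],None,fx=4,fy=4,interpolation=cv2.INTER_CUBIC)); P=pts(c); hsv=cv2.cvtColor(c["pixels"],cv2.COLOR_BGR2HSV); H,S,V=cv2.split(hsv); b=(H>100)&(H<130)&(S>120)&(P[...,2]>.13)&(P[...,1]<-.05)&(P[...,1]>-.42); q=P[b]; print(len(q)); r=rect(q[:,:2]); print(r[:4],np.percentile(q[:,2],[10,50,90]))
E
```

```text
rows 3 row [-0.0466, -0.0004, -0.0015, -0.0, 0.0021, 0.0002] left mm 105.0 deg 0.75 f [ 0.   0.9 -0.4] t 10.1 op 38.6
125
(array([ 661.77093506, -152.57310486]), np.float32(70.54084), np.float32(12.236273), np.float32(78.09638)) [0.15660382 0.16163782 0.16504299]
```

The door is parked, with its frame top measured at 161.6 mm against 162 expected. I retreat upward, then measure the bottles again.

{"api": "step_arm", "payload": {"motion": [[1,-0.03,0,0,0,0,0],[1,-0.05,0,0,0,0,0],[1,-0.05,0,0,0,0,0],[1,-0.03,0,0,0,0,0]]}}

```text
time_s: 10.65
tcp_pos: [0.647, -0.2308, 0.2999]
tool_rot: [0.708, 0.064, 0.7, -0.065]
force: [-0.2, -0.2, 0.1]
opening: 0.0827
```

```bash
cat >> h.py <<'E'
def tool(az,al,s=1):
    """tool x points along azimuth az, al deg below horizontal; jaw axis z = s*u(az-90)"""
    x=np.cos(np.radians(al))*u(az)-np.array([0,0,np.sin(np.radians(al))]); z=s*u(az-90)
    return np.c_[x,np.cross(z,x),z]
def fk_note():
    s=ctrl.get_state(); print("q",s["q"].round(3).tolist(),"tcp",s["tcp_pos"].round(4).tolist(),"r",np.hypot(*s["tcp_pos"][:2]).round(4),"F",s["force"].round(1))
E
python3 - <<'E'
from h import *
fk_note()
plan([.46,-.06,.26],tool(-7.5,60,1)); plan([.46,-.06,.26],tool(-7.5,60,-1))
E
```

```text
q [-0.422, 0.16, 1.469, 0.002, 1.502, -0.238] tcp [0.647, -0.2308, 0.2999] r 0.6869 F [-0.2 -0.2  0.1]
rows 10 row [0.0014, -0.0052, -0.0375, 0.0708, -0.0185, 0.0196] left mm 256.4 deg 90.88 f [-0.2 -0.2  0.1] t 10.7 op 82.7
rows 10 row [-0.0042, 0.0366, -0.0114, -0.0756, -0.0199, -0.0188] left mm 256.4 deg 96.5 f [-0.2 -0.2  0.1] t 10.7 op 82.7
```

{"api": "step_arm", "payload": {"motion": [[1,0.001,-0.005,-0.0375,0.071,-0.0185,0.0195],[1,0.001,-0.005,-0.0375,0.071,-0.0185,0.0195],[1,0.001,-0.005,-0.0375,0.071,-0.0185,0.0195],[1,0.001,-0.005,-0.0375,0.071,-0.0185,0.0195],[1,0.001,-0.005,-0.0375,0.071,-0.0185,0.0195],[1,0.001,-0.005,-0.0375,0.071,-0.0185,0.0195],[1,0.001,-0.005,-0.0375,0.071,-0.0185,0.0195],[1,0.001,-0.005,-0.0375,0.071,-0.0185,0.0195],[1,0.001,-0.005,-0.0375,0.071,-0.0185,0.0195],[1,0.001,-0.005,-0.0375,0.071,-0.0185,0.0195]]}}

```text
time_s: 11.9
tcp_pos: [0.4657, -0.0589, 0.2845]
tool_rot: [0.586, 0.647, 0.286, -0.394]
force: [-0.2, 0.7, -0.1]
opening: 0.095
```

```bash
cat > fit.py <<'E'
import numpy as np
from scipy.optimize import least_squares
from h import *
# samples: q2,q3,q5,r,z (planar, q4~0)
D=[(.1244,1.6515,1.3675,.6494,.2135),(-.215,1.87,1.491,.5129,.2789),(-.170,1.979,1.326,.5140,.1911),(.16,1.469,1.502,.6869,.2999)]
def fk(p,q):
    a,h,L1,L2,e,L3=p; q2,q3,q5=q; t=q2+q3
    return np.array([a+L1*np.sin(q2)+L2*np.sin(t)+e*np.cos(t)+L3*np.sin(t+q5), h+L1*np.cos(q2)+L2*np.cos(t)-e*np.sin(t)+L3*np.cos(t+q5)])
def solve(D): return least_squares(lambda p:np.concatenate([fk(p,d[:3])-d[3:] for d in D]+[.003*(np.array(p)-[0,.3,.45,.55,0,.3])]),[0,.3,.45,.55,0,.3]).x
E
python3 - <<'E'
from fit import *
fk_note(); plan([.46,-.06,.26],tool(-7.5,60,1))
s=ctrl.get_state(); q=s["q"]; print("sum",np.degrees(q[1]+q[2]+q[4]))
D.append((q[1],q[2],q[4],np.hypot(*s["tcp_pos"][:2]),s["tcp_pos"][2]))
p=solve(D); print(p.round(3),[ (fk(p,d[:3])-d[3:]).round(4).tolist() for d in D])
E
```

```text
q [-0.274, -0.74, 2.284, 0.062, 1.038, 1.458] tcp [0.4657, -0.0589, 0.2845] r 0.4694 F [-0.2  0.7 -0.1]
rows 1 row [0.0237, -0.0235, 0.0028, -0.019, 0.0106, -0.0189] left mm 25.1 deg 3.46 f [-0.2  0.7 -0.1] t 11.9 op 95.0
sum 147.91524576912062
[0.004 0.228 0.449 0.612 0.044 0.293] [[-0.0001, 0.0], [-0.0001, 0.0002], [0.0001, -0.0], [0.0001, -0.0004], [-0.0, 0.0001]]
```

```bash
cat >> fit.py <<'E'
P0=[0.004,0.228,0.449,0.612,0.044,0.293]
def ik(r,z,al):
    a,h,L1,L2,e,L3=P0; S=np.radians(90+al)
    f=lambda q:np.r_[fk(P0,q)-[r,z],(sum(q)-S)]
    s=least_squares(f,[-.7,2.3,1],bounds=([-1.02,.03,.32],[2.33,2.71,2.68])); return s.x,np.linalg.norm(s.fun)
E
python3 - <<'E'
from fit import *
for al in (45,50,55,60,65,70):
    for n,r,z in(("pickA",.465,.012),("pickB",.60,.012),("hoverA",.44,.2),("peg1hi",.615,.175),("peg1",.615,.08)):
        b=al if n[0] in"ph" and "peg" not in n else 90-al
        q,e=ik(r,z,b); print(al,n,q.round(2),"err",round(e,4),end=" | ")
    print()
E
```

```text
45 pickA [-0.66  2.71  0.32] err 0.0428 | 45 pickB [-0.32  2.41  0.32] err 0.1029 | 45 hoverA [-1.02  2.61  0.76] err 0.0 | 45 peg1hi [-0.33  2.29  0.4 ] err 0.0 | 45 peg1 [-0.28  2.34  0.32] err 0.0493 | 
50 pickA [-0.54  2.67  0.32] err 0.0176 | 50 pickB [-0.18  2.34  0.32] err 0.0625 | 50 hoverA [-0.94  2.55  0.83] err 0.0 | 50 peg1hi [-0.38  2.34  0.32] err 0.0122 | 50 peg1 [-0.41  2.4   0.32] err 0.0899 | 
55 pickA [-0.42  2.6   0.35] err 0.0 | 55 pickB [-0.07  2.29  0.32] err 0.0196 | 55 hoverA [-0.86  2.49  0.9 ] err 0.0 | 55 peg1hi [-0.5   2.39  0.32] err 0.0531 | 55 peg1 [-0.58  2.49  0.32] err 0.1269 | 
60 pickA [-0.38  2.55  0.45] err 0.0 | 60 pickB [-0.01  2.25  0.38] err 0.0 | 60 hoverA [-0.78  2.43  0.97] err 0.0 | 60 peg1hi [-0.65  2.46  0.32] err 0.0911 | 60 peg1 [-0.82  2.64  0.32] err 0.1575 | 
65 pickA [-0.34  2.49  0.55] err 0.0 | 65 pickB [0.01 2.19 0.5 ] err 0.0 | 65 hoverA [-0.71  2.38  1.04] err 0.0 | 65 peg1hi [-0.83  2.57  0.32] err 0.1247 | 65 peg1 [-0.97  2.71  0.32] err 0.181 | 
70 pickA [-0.29  2.44  0.64] err 0.0 | 70 pickB [0.05 2.14 0.61] err 0.0 | 70 hoverA [-0.64  2.32  1.11] err 0.0 | 70 peg1hi [-1.02  2.67  0.32] err 0.1513 | 70 peg1 [-1.02  2.71  0.32] err 0.2101 |
```

```bash
cat > kin.py <<'E'
from h import *
from fit import P0
from scipy.optimize import least_squares
LO=np.array([-2.61,-1.02,.03,-1.35,.32,-2.91]); HI=np.array([2.61,2.33,2.71,4.49,2.68,2.91])
ry=lambda a:R.from_euler("y",a); rz=lambda a:R.from_euler("z",a)
def FK(q):
    a,h,L1,L2,e,L3=P0
    A=rz(q[0]); p=A.apply([a,0,h]); A=A*ry(q[1]); p=p+A.apply([0,0,L1]); A=A*ry(q[2]); p=p+A.apply([e,0,L2])
    A=A*rz(q[3])*ry(q[4]); p=p+A.apply([0,0,L3]); A=A*rz(q[5]); M=A.as_matrix()
    return p,np.c_[M[:,2],M[:,1],-M[:,0]]
def IK(p,Rt,q0):
    f=lambda q:np.r_[(FK(q)[0]-p)*5,R.from_matrix(FK(q)[1].T@Rt).as_rotvec()]
    s=least_squares(f,np.clip(q0,LO+.01,HI-.01),bounds=(LO,HI)); return s.x,np.linalg.norm(s.fun)
def margin(q): return np.minimum(q-LO,HI-q).min()
RO=np.array([.5433,.2585]); RY=16.0
def rack(x,y): return RO+x*u(RY)[:2]+y*u(RY+90)[:2]
E
python3 - <<'E'
from kin import *
s=ctrl.get_state(); q=s["q"]; p,M=FK(q); print((p-s["tcp_pos"]).round(4), np.degrees(R.from_matrix(M.T@R.from_quat(np.roll(s["tool_rot"],-1)).as_matrix()).magnitude()).round(2))
pegs=[rack(.02,-.115),rack(.02,-.04),rack(.02,.035)]; print(np.round(pegs,4))
g=.019
for nm,c,az in(("A",[.4504,-.0561],-7.5),("B",[.4902,-.3311],-14)):
    for al in(50,55,60,65):
        T=tool(az,al,1); p=np.r_[c,.027]+g*T[:,0]; qp,e=IK(p,T,q); print(nm,al,"pick",qp.round(2),round(e,3),round(margin(qp),2))
for al in(50,55,60,65):
  for k in(0,2):
    for psi in(15-90,-30,0,15,105,150,195,230,-110):
        T=tool(psi,90-al,-1); best=None
        for hh in(.06+.028,.19):
            p=np.r_[pegs[k],hh]+g*T[:,0]; o=min((IK(p,T,np.array(x)) for x in([.3,.2,1.6,0,1.5,0],[.3,.2,1.6,1.2,1.5,0],[.3,.2,1.6,-1.2,1.5,0],[.3,.2,1.6,0,2.4,1.5],[.3,.2,1.6,3,1,0])),key=lambda t:t[1]+(.2-min(margin(t[0]),.2)))
            if o[1]<.01: print(al,"peg",k+1,psi,hh,o[0].round(2),"m",round(margin(o[0]),2))
E
```

```text
[-0.009  -0.0531 -0.    ] 0.0
[[0.5942 0.1535]
 [0.5736 0.2256]
 [0.5529 0.2977]]
A 50 pick [-0.12 -0.46  2.63 -0.03  0.32  1.61] 0.051 0.0
A 55 pick [-0.12 -0.42  2.6  -0.02  0.35  1.6 ] 0.0 0.03
A 60 pick [-0.12 -0.39  2.55 -0.01  0.45  1.59] 0.0 0.13
A 65 pick [-0.12 -0.34  2.5  -0.01  0.55  1.59] 0.0 0.21
B 50 pick [-0.73 -0.    2.3   1.    0.37  0.21] 0.0 0.05
B 55 pick [-0.71  0.    2.26  0.71  0.41  0.51] 0.0 0.09
B 60 pick [-0.7   0.02  2.22  0.5   0.48  0.73] 0.0 0.16
B 65 pick [-0.68  0.04  2.18  0.34  0.56  0.88] 0.0 0.24
50 peg 1 -75 0.088 [ 0.58  0.37  1.8  -0.83  1.41  0.65] m 0.52
50 peg 1 -75 0.19 [ 0.58  0.24  1.77 -0.82  1.52  0.53] m 0.53
50 peg 1 -30 0.088 [ 0.56  0.06  2.17 -1.17  0.82  0.33] m 0.18
50 peg 1 -30 0.19 [ 0.56 -0.11  2.13 -1.02  0.92  0.08] m 0.33
50 peg 1 0 0.19 [ 0.38 -0.29  2.29 -0.77  0.42 -0.6 ] m 0.1
50 peg 1 105 0.088 [-0.08  0.38  1.79  0.82  1.42  2.48] m 0.43
50 peg 1 105 0.19 [-0.08  0.25  1.76  0.81  1.53  2.6 ] m 0.31
50 peg 1 150 0.088 [0.06 0.61 1.46 0.45 1.83 2.1 ] m 0.81
50 peg 1 150 0.19 [0.06 0.5  1.43 0.47 1.95 2.16] m 0.73
50 pe
[... 6456 characters left out ...]
-0.01  2.39  3.95  0.48  0.98] m 0.16
65 peg 3 15 0.19 [ 0.64 -0.25  2.37  4.48  0.35  0.41] m 0.01
65 peg 3 105 0.088 [0.09 0.42 1.87 1.13 1.41 2.43] m 0.48
65 peg 3 105 0.19 [0.09 0.26 1.86 1.11 1.48 2.58] m 0.33
65 peg 3 150 0.088 [0.22 0.7  1.43 0.71 1.91 2.22] m 0.69
65 peg 3 150 0.19 [0.22 0.58 1.42 0.75 2.01 2.32] m 0.59
65 peg 3 195 0.088 [0.43 0.86 1.18 0.19 2.22 1.76] m 0.46
65 peg 3 195 0.19 [0.43 0.75 1.17 0.21 2.34 1.79] m 0.34
65 peg 3 230 0.088 [ 0.6   0.85  1.2  -0.3   2.19  1.27] m 0.49
65 peg 3 230 0.19 [ 0.6   0.74  1.19 -0.33  2.31  1.22] m 0.37
65 peg 3 -110 0.088 [ 0.69  0.78  1.31 -0.54  2.06  1.05] m 0.62
65 peg 3 -110 0.19 [ 0.69  0.67  1.3  -0.58  2.17  0.97] m 0.51
```

```bash
python3 - <<'E'
# refit with lateral offset w of the wrist, then patch kin
import re
from h import *
from scipy.optimize import least_squares
s=ctrl.get_state()
S=[([-1.3936,.1244,1.6515,0,1.3675,-.0826],[.16685,-.62763,.21352]),([.439,-.215,1.87,.018,1.491,.113],[.4392,.2648,.2789]),([.378,-.17,1.979,.001,1.326,.096],[.45525,.23862,.1911]),([-.422,.16,1.469,.002,1.502,-.238],[.647,-.2308,.2999]),(s["q"],s["tcp_pos"])]
ry=lambda a:R.from_euler("y",a); rz=lambda a:R.from_euler("z",a)
def pos(P,q):
    a,h,L1,L2,e,L3,w=P; A=rz(q[0]); p=A.apply([a,0,h]); A=A*ry(q[1]); p=p+A.apply([0,0,L1]); A=A*ry(q[2]); p=p+A.apply([e,0,L2])
    A=A*rz(q[3]); p=p+A.apply([0,w,0]); A=A*ry(q[4]); return p+A.apply([0,0,L3])
f=lambda P:np.concatenate([pos(P,q)-p for q,p in S]+[.002*(np.array(P)-[0,.23,.45,.61,.04,.29,.053])])
P=least_squares(f,[0,.23,.45,.61,.04,.29,.053]).x; print(P.round(4),np.abs(f(P)[:15]).max())
t=open("kin.py").read().replace("from fit import P0","P0="+str(P.round(4).tolist())).replace("a,h,L1,L2,e,L3=P0","a,h,L1,L2,e,L3,w=P0").replace("A=A*rz(q[3])*ry(q[4]);","A=A*rz(q[3]); p=p+A.apply([0,w,0]); A=A*ry(q[4]);")
t+='''
def box(x0,x1,y0,y1): return np.pad(np.ones((y1-y0,x1-x0),bool),((y0,480-y1),(x0,640-x1)))
def bottles(c):
    P=pts(c); H,S,V=cv2.split(cv2.cvtColor(c["pixels"],cv2.COLOR_BGR2HSV)); out=[]
    m=(S<70)&(V>110)&(P[...,2]>.038)&(P[...,2]<.056)&box(290,470,245,345)
    for b,st,ce in blobs(m,150):
        r=rect(ray_plane(c,np.argwhere(b)[:,::-1],.046)[:,:2]); print("bottle px",ce.round(),"c",r[0].round(1),"l,w",round(float(r[1]),1),round(float(r[2]),1),"yaw",round(float(r[3]),1)); out.append(r)
    return out
'''
open("kin.py","w").write(t)
E
python3 - <<'E'
from kin import *
c=cam("top"); save("t5.png",c["pixels"]); bottles(c)
s=ctrl.get_state(); q=s["q"]
for nm,cc,az in(("A",[.4504,-.0561],-7.5),("B",[.4902,-.3311],-14)):
    T=tool(az,60,1)
    for h in(.027,.20):
        p=np.r_[cc,h]+.019*T[:,0]; qp,e=IK(p,T,q); print(nm,"pick",p.round(4),qp.round(2),round(e,3),round(margin(qp),2))
T=tool(-7.5,60,1); plan(np.r_[.4504,-.0561,.16]+.019*T[:,0],T)
E
```

```text
[0.0095 0.2237 0.4517 0.6043 0.0469 0.2894 0.0525] 0.004260815888241898
bottle px [432. 280.] c [ 490.  -331.5] l,w 78.9 48.3 yaw -15.2
A pick [ 0.4598 -0.0573  0.0105] [-0.28 -0.37  2.57  0.18  0.43  1.27] 0.0 0.11
A pick [ 0.4598 -0.0573  0.1835] [-0.29 -0.68  2.42  0.1   0.89  1.37] 0.0 0.29
B pick [ 0.4994 -0.3334  0.0105] [-0.79  0.03  2.27  0.62  0.46  0.52] 0.0 0.14
B pick [ 0.4994 -0.3334  0.1835] [-0.8  -0.24  2.15  0.37  0.81  0.82] 0.0 0.49
rows 3 row [0.0519, -0.0344, 0.0013, -0.0068, 0.003, -0.0062] left mm 140.2 deg 3.48 f [ 1.   0.8 -0.2] t 11.9 op 95.4
```

{"api": "step_arm", "payload": {"motion": [[1,0.05,-0.034,0.001,-0.007,0.003,-0.006],[1,0.05,-0.034,0.001,-0.007,0.003,-0.006],[1,0.04,-0.025,0.001,-0.005,0.002,-0.005],[1,0,0,0,0,0,0]]}}

```text
time_s: 12.45
tcp_pos: [0.4629, -0.0562, 0.1635]
tool_rot: [0.594, 0.634, 0.31, -0.387]
force: [1.3, 0.2, 0.6]
opening: 0.0953
```

```bash
cat >> kin.py <<'E'
def scene_bottles(c):
    P=pts(c); H,S,V=cv2.split(cv2.cvtColor(c["pixels"],cv2.COLOR_BGR2HSV)); out=[]
    m=(S<90)&(V>100)&(P[...,2]>.040)&(P[...,2]<.053)&(P[...,0]>.35)&(P[...,0]<.6)&(P[...,1]>-.45)&(P[...,1]<.05)
    for b,st,ce in blobs(m,40):
        r=rect(P[b][:,:2]); print("scene bottle px",ce.round(),"c",r[0].round(1),"l,w",round(float(r[1]),1),round(float(r[2]),1),"yaw",round(float(r[3]),1))
E
python3 - <<'E'
from kin import *
T=tool(-7.5,60,1); plan(np.r_[.4504,-.0561,.16]+.019*T[:,0],T); fk_note()
c=cam("scene"); scene_bottles(c); save("s5.png",cv2.resize(c["pixels"][150:350,120:440],None,fx=2,fy=2))
c=cam("wrist"); save("w5.png",c["pixels"])
E
```

```text
rows 1 row [0.0209, -0.017, 0.0018, 0.0043, 0.0003, -0.0069] left mm 20.2 deg 0.97 f [1.3 0.2 0.6] t 12.4 op 95.3
q [-0.286, -0.668, 2.44, 0.106, 0.84, 1.358] tcp [0.4629, -0.0562, 0.1635] r 0.4663 F [1.3 0.2 0.6]
scene bottle px [299. 252.] c [451.6 -56.4] l,w 85.2 46.1 yaw -7.5
scene bottle px [209. 272.] c [ 461.8 -324.2] l,w 45.4 25.1 yaw 71.4
```

View pics/w5.png

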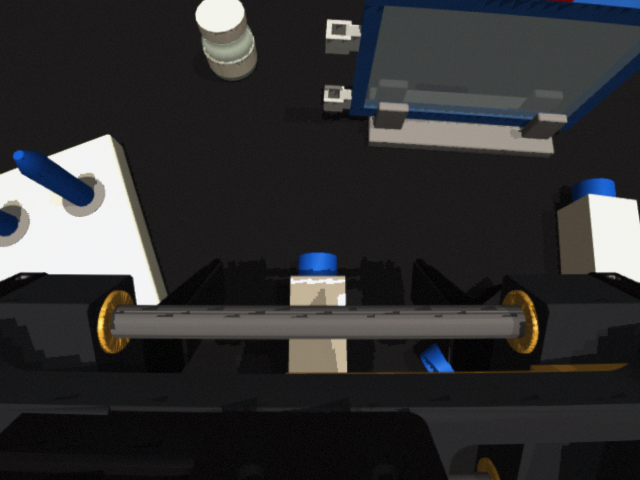

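The wrist view shows white-bodied bottle A with its blue neck centred between the fingers at (318,300). The door stands upright in its stand, and the black look-alike is off to the lower right at (437,360). I descend on bottle A.

{"api": "step_arm", "payload": {"motion": [[1,0.03,-0.018,0.001,0.004,0,-0.006],[1,0.035,-0.02,0,0,0,0],[1,0.035,-0.02,0,0,0,0],[1,0.035,-0.02,0,0,0,0],[1,0,0,0,0,0,0]]}}

```text
time_s: 13.18
tcp_pos: [0.4785, -0.062, 0.0679]
tool_rot: [0.597, 0.638, 0.3, -0.383]
force: [-0.7, -0.5, 0.2]
opening: 0.0953
```

```bash
python3 - <<'E'
from kin import *
T=tool(-7.5,60,1); plan(np.r_[.4505,-.0561,.028]+.019*T[:,0],T); fk_note()
E
```

```text
rows 1 row [0.0501, -0.0615, -0.0035, 0.0017, 0.0026, -0.0176] left mm 59.6 deg 2.15 f [-0.7 -0.5  0.2] t 13.2 op 95.3
q [-0.288, -0.478, 2.508, 0.146, 0.561, 1.31] tcp [0.4785, -0.062, 0.0679] r 0.4825 F [-0.7 -0.5  0.2]
```

{"api": "step_arm", "payload": {"motion": [[1,0.018,-0.022,-0.002,0.001,0.001,-0.008],[1,0.018,-0.022,-0.001,0,0,-0.006],[1,0.016,-0.02,0,0,0,-0.004],[1,0,0,0,0,0,0]]}}

```text
time_s: 13.68
tcp_pos: [0.4607, -0.0581, 0.0119]
tool_rot: [0.59, 0.633, 0.31, -0.392]
force: [-0.0, 0.1, -0.4]
opening: 0.0949
```

```bash
python3 - <<'E'
from kin import *
T=tool(-7.5,60,1); plan(np.r_[.4505,-.0561,.028]+.019*T[:,0],T); fk_note()
E
```

```text
rows 1 row [-0.0002, -0.0012, -0.0009, 0.0011, 0.002, -0.0025] left mm 1.2 deg 0.41 f [-0.   0.1 -0.4] t 13.7 op 94.9
q [-0.289, -0.392, 2.555, 0.17, 0.461, 1.279] tcp [0.4607, -0.0581, 0.0119] r 0.4643 F [-0.   0.1 -0.4]
```

{"api": "step_arm", "payload": {"motion": [[-1,0.001,-0.001,-0.001,0.001,0.002,-0.002],[-1,0,0,0,0,0,0],[-1,0,0,0,0,0,0],[-1,0,0,0,0,0,0],[-1,0,0,0,0,0,0],[-1,0,0,0,0,0,0],[-1,0,0,0,0,0,0],[-1,0,0,0,0,0,0]], "newtons": 25}}

```text
time_s: 14.68
tcp_pos: [0.4622, -0.0578, 0.0129]
tool_rot: [0.589, 0.635, 0.311, -0.392]
force: [0.7, 0.5, -0.1]
opening: 0.0462
```

```bash
python3 - <<'E'
from kin import *
T=tool(-7.5,60,1); plan(np.r_[.4505,-.0561,.028]+.019*T[:,0],T); fk_note()
E
```

```text
rows 1 row [-0.0, -0.0036, -0.0003, 0.0002, 0.0002, -0.0022] left mm 2.7 deg 0.27 f [ 0.7  0.5 -0.1] t 14.7 op 46.2
q [-0.29, -0.389, 2.55, 0.179, 0.464, 1.272] tcp [0.4622, -0.0578, 0.0129] r 0.4658 F [ 0.7  0.5 -0.1]
```

```bash
cat >> kin.py <<'E'
def pose():
    s=ctrl.get_state(); M=np.eye(4); M[:3,:3]=R.from_quat(np.roll(s["tool_rot"],-1)).as_matrix(); M[:3,3]=s["tcp_pos"]; return M
def bpose(end,z,xax):
    M=np.eye(4); M[:3,:3]=np.c_[xax,np.cross(z,xax),z]; M[:3,3]=end; return M
def grabbed(c,yaw,fn):
    b=u(yaw); B=bpose(np.r_[c,.023]-.039*b,b,u(yaw-90)); np.save(fn,np.linalg.inv(B)@pose())
def target(fn,peg,psi,h):
    B=bpose(np.r_[peg,.128+h],np.array([0,0,-1.]),u(psi+90)); return B@np.load(fn)
PEG=[rack(.02,-.115),rack(.02,-.04),rack(.02,.035)]
E
python3 - <<'E'
from kin import *
grabbed([.4508,-.0562],-7.5,"relA.npy")
M=pose(); plan(M[:3,3]+[0,0,.17],M[:3,:3],4)
q=ctrl.get_state()["q"]
for psi in (195,205,215):
  for h in(.16,.10,0):
    T=target("relA.npy",PEG[2],psi,h); qp,e=IK(T[:3,3],T[:3,:3],[.4,.7,1.3,0,2.,1.5]); print(psi,h,T[:3,3].round(3),qp.round(2),round(e,4),round(margin(qp),2))
E
```

```text
rows 4 row [-0.0489, 0.0286, 0.0, 0.0, 0.0, 0.0] left mm 170.0 deg 0.0 f [ 0.7  0.5 -0.1] t 14.7 op 46.2
195 0.16 [0.543 0.295 0.237] [0.37 0.67 1.17 0.13 2.34 1.72] 0.0 0.34
195 0.1 [0.543 0.295 0.177] [0.37 0.72 1.2  0.12 2.26 1.7 ] 0.0 0.42
195 0 [0.543 0.295 0.077] [0.37 0.82 1.22 0.11 2.14 1.68] 0.0 0.54
205 0.16 [0.544 0.293 0.237] [ 0.42  0.67  1.14 -0.02  2.37  1.54] 0.0 0.31
205 0.1 [0.544 0.293 0.177] [ 0.42  0.72  1.17 -0.02  2.29  1.55] 0.0 0.39
205 0 [0.544 0.293 0.077] [ 0.42  0.83  1.19 -0.02  2.16  1.55] 0.0 0.52
215 0.16 [0.545 0.292 0.237] [ 0.47  0.67  1.13 -0.18  2.37  1.37] 0.0 0.31
215 0.1 [0.545 0.292 0.177] [ 0.47  0.72  1.16 -0.17  2.29  1.39] 0.0 0.39
215 0 [0.545 0.292 0.077] [ 0.47  0.83  1.18 -0.15  2.16  1.41] 0.0 0.52
```

{"api": "step_arm", "payload": {"motion": [[-1,-0.02,0.012,0,0,0,0],[-1,-0.04,0.024,0,0,0,0],[-1,-0.048,0.028,0,0,0,0],[-1,-0.048,0.028,0,0,0,0],[-1,-0.03,0.017,0,0,0,0],[-1,0,0,0,0,0,0]]}}

```text
time_s: 15.42
tcp_pos: [0.4607, -0.0573, 0.1769]
tool_rot: [0.588, 0.634, 0.313, -0.393]
force: [0.9, -0.1, -1.0]
opening: 0.0455
```

```bash
python3 - <<'E'
from kin import *
fk_note(); T=target("relA.npy",PEG[2],200,.16); plan(T[:3,3],T[:3,:3],12); plan(T[:3,3],T[:3,:3],16)
# simulate path heights
M=pose(); rv=R.from_matrix(M[:3,:3].T@T[:3,:3]).as_rotvec(); t=M[:3,:3].T@(T[:3,3]-M[:3,3]); n=16
A=sum(R.from_rotvec(rv*k/n).as_matrix() for k in range(n)); d=np.linalg.solve(A,t); D=np.eye(4); D[:3,:3]=R.from_rotvec(rv/n).as_matrix(); D[:3,3]=d
q=ctrl.get_state()["q"]; rel=np.linalg.inv(np.load("relA.npy"))
for k in range(n+1):
    qp,e=IK(M[:3,3],M[:3,:3],q); q=qp; B=M@rel; m=B[:3,3]+.1*B[:3,2]
    if k%2==0: print(k,M[:3,3].round(3),q.round(2),round(e,3),"mouth",m.round(3))
    M=M@D
E
```

```text
q [-0.29, -0.676, 2.418, 0.102, 0.885, 1.368] tcp [0.4607, -0.0573, 0.1769] r 0.4642 F [ 0.9 -0.1 -1. ]
rows 12 row [-0.0127, 0.0119, -0.0374, -0.0205, -0.0054, -0.061] left mm 366.1 deg 92.97 f [ 0.9 -0.1 -1. ] t 15.4 op 45.5
rows 16 row [-0.0097, 0.0089, -0.028, -0.0154, -0.0041, -0.0457] left mm 366.1 deg 92.97 f [ 0.9 -0.1 -1. ] t 15.4 op 45.5
0 [ 0.461 -0.057  0.177] [-0.28 -0.67  2.42  0.1   0.87  1.37] 0.0 mouth [ 0.51  -0.064  0.187]
2 [ 0.471 -0.016  0.196] [-0.13 -0.52  2.25 -0.03  1.07  1.52] 0.0 mouth [ 0.521 -0.02   0.196]
4 [0.482 0.026 0.211] [-0.01 -0.35  2.09 -0.08  1.27  1.59] 0.0 mouth [0.532 0.024 0.202]
6 [0.495 0.069 0.223] [ 0.09 -0.17  1.92 -0.09  1.46  1.63] 0.0 mouth [0.541 0.069 0.204]
8 [0.507 0.113 0.232] [ 0.16  0.    1.76 -0.08  1.65  1.64] 0.0 mouth [0.549 0.115 0.205]
10 [0.519 0.157 0.238] [ 0.23  0.18  1.6  -0.06  1.83  1.64] 0.0 mouth [0.554 0.16  0.202]
12 [0.529 0.203 0.241] [ 0.29  0.35  1.45 -0.03  2.01  1.64] 0.0 mouth [0.557 0.206 0.199]
14 [0.537 0.248 0.24 ] [0.34 0.51 1.3  0.01 2.19 1.63] 0.0 mouth [0.557 0.252 0.194]
16 [0.543 0.294 0.237] [0.39 0.67 1.15 0.05 2.36 1.63] 0.0 mouth [0.553 0.298 0.188]
```

{"api": "step_arm", "payload": {"motion": [[-1,-0.0097,0.009,-0.028,-0.0155,-0.004,-0.0455],[-1,-0.0097,0.009,-0.028,-0.0155,-0.004,-0.0455],[-1,-0.0097,0.009,-0.028,-0.0155,-0.004,-0.0455],[-1,-0.0097,0.009,-0.028,-0.0155,-0.004,-0.0455],[-1,-0.0097,0.009,-0.028,-0.0155,-0.004,-0.0455],[-1,-0.0097,0.009,-0.028,-0.0155,-0.004,-0.0455],[-1,-0.0097,0.009,-0.028,-0.0155,-0.004,-0.0455],[-1,-0.0097,0.009,-0.028,-0.0155,-0.004,-0.0455],[-1,-0.0097,0.009,-0.028,-0.0155,-0.004,-0.0455],[-1,-0.0097,0.009,-0.028,-0.0155,-0.004,-0.0455],[-1,-0.0097,0.009,-0.028,-0.0155,-0.004,-0.0455],[-1,-0.0097,0.009,-0.028,-0.0155,-0.004,-0.0455],[-1,-0.0097,0.009,-0.028,-0.0155,-0.004,-0.0455],[-1,-0.0097,0.009,-0.028,-0.0155,-0.004,-0.0455],[-1,-0.0097,0.009,-0.028,-0.0155,-0.004,-0.0455],[-1,-0.005,0.005,-0.014,-0.008,-0.002,-0.023]]}}

```text
time_s: 17.42
tcp_pos: [0.532, 0.2927, 0.1947]
tool_rot: [0.287, 0.048, 0.709, -0.642]
force: [-0.3, -0.7, -0.2]
opening: 0.0458
```

```bash
python3 - <<'E'
from kin import *
fk_note(); T=target("relA.npy",PEG[2],200,.12); plan(T[:3,3],T[:3,:3],2)
E
```

```text
q [0.394, 0.707, 1.188, 0.058, 2.329, 1.62] tcp [0.532, 0.2927, 0.1947] r 0.6072 F [-0.3 -0.7 -0.2]
rows 2 row [-0.0074, 0.0019, 0.0017, 0.0026, -0.0006, 0.0098] left mm 11.8 deg 2.44 f [-0.3 -0.7 -0.2] t 17.4 op 45.8
```

Now about 12 mm low, which is still above the peg. I correct to the hover point, then check the bottle against the peg with the cameras.

{"api": "step_arm", "payload": {"motion": [[-1,-0.009,0.003,0.002,0.003,0,0.01],[-1,-0.008,0.002,0.001,0.002,0,0.009],[-1,-0.001,0,0,0,0,0]]}}

```text
time_s: 17.8
tcp_pos: [0.5454, 0.2947, 0.1928]
tool_rot: [0.298, 0.063, 0.704, -0.641]
force: [-0.9, -0.1, -0.2]
opening: 0.0458
```

```bash
python3 - <<'E'
from kin import *
fk_note(); T=target("relA.npy",PEG[2],200,.10); plan(T[:3,3],T[:3,:3],1)
B=pose()@np.linalg.inv(np.load("relA.npy")); print("pred end",B[:3,3].round(4),"axis",B[:3,2].round(3),"mouth",(B[:3,3]+.1*B[:3,2]).round(4),"peg",PEG[2].round(4))
c=cam("scene"); save("s6.png",cv2.resize(c["pixels"][120:300,300:500],None,fx=4,fy=3.3)); np.savez("s6.npz",P=pts(c),**c)
c=cam("top"); np.savez("t6.npz",P=pts(c),**c); save("t6.png",c["pixels"])
E
```

```text
q [0.391, 0.717, 1.159, 0.052, 2.31, 1.627] tcp [0.5454, 0.2947, 0.1928] r 0.62 F [-0.9 -0.1 -0.2]
rows 1 row [0.0126, 0.0162, -0.0001, -0.0005, -0.001, 0.0019] left mm 15.4 deg 0.27 f [-0.9 -0.1 -0.2] t 17.8 op 45.8
pred end [0.5551 0.2984 0.2432] axis [-0.004 -0.001 -1.   ] mouth [0.5547 0.2983 0.1432] peg [0.5529 0.2977]
```

View pics/s6.png

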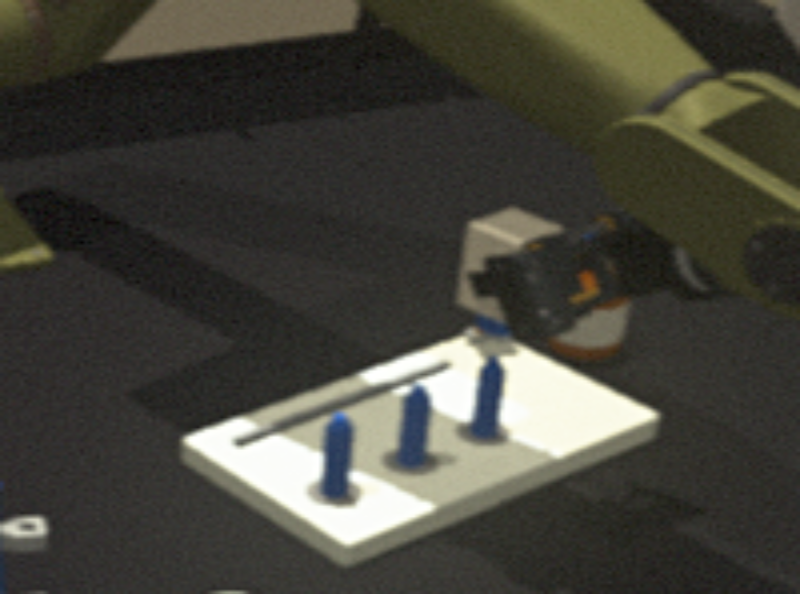

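The scene view shows the bottle mouth-down, neck at (490,325) in the crop, above peg 3 at (488,365). I check neck against peg numerically.

```bash
cat >> kin.py <<'E'
def cyl(q,r):
    f=lambda c:np.hypot(q[:,0]-c[0],q[:,1]-c[1])-r
    v=np.array([-.95,.31])  # scene camera looks along this, axis lies behind the visible surface
    return least_squares(f,np.median(q[:,:2],0)+v*r,loss="soft_l1",f_scale=.002).x
def scene_blue(c,zlo,zhi,ctr,rad=.03):
    P=c["P"] if "P" in c else pts(c); H,S,V=cv2.split(cv2.cvtColor(c["pixels"],cv2.COLOR_BGR2HSV))
    m=(H>95)&(H<130)&(S>100)&(P[...,2]>zlo)&(P[...,2]<zhi)&(np.hypot(P[...,0]-ctr[0],P[...,1]-ctr[1])<rad); return P[m]
E
python3 - <<'E'
from kin import *
c=dict(np.load("s6.npz"))
for i in range(3):
    q=scene_blue(c,.035,.092,PEG[i]); print("peg",i+1,len(q),cyl(q,.011).round(4),"exp",PEG[i].round(4))
q=scene_blue(c,.145,.163,PEG[2],.04); print("neck",len(q),cyl(q,.018).round(4), np.percentile(q[:,2],[2,98]).round(3))
E
```

```text
peg 1 74 [0.5952 0.1538] exp [0.5942 0.1535]
peg 2 73 [0.5742 0.2258] exp [0.5736 0.2256]
peg 3 69 [0.5527 0.2976] exp [0.5529 0.2977]
neck 18 [0.5537 0.2953] [0.151 0.161]
```

Pegs match the expected positions to within 1 mm, and the neck is within 3 mm of its predicted place. I lower it.

```bash
python3 - <<'E'
from kin import *
g=PEG[2]+[0,.001]
for h,n in((.085,2),(.03,4)): T=target("relA.npy",g,200,h); plan(T[:3,3],T[:3,:3],n)
E
```

```text
rows 2 row [0.0111, 0.017, -0.0006, -0.0002, -0.0005, 0.001] left mm 30.5 deg 0.28 f [ 0.1  0.1 -0.4] t 17.9 op 45.7
rows 4 row [0.0147, 0.0244, -0.0003, -0.0001, -0.0003, 0.0005] left mm 85.5 deg 0.28 f [ 0.1  0.1 -0.4] t 17.9 op 45.7
```

{"api": "step_arm", "payload": {"motion": [[-1,0.011,0.017,-0.001,0,-0.0005,0.001],[-1,0.011,0.017,-0.0005,0,0,0.001],[-1,0.004,0.006,0,0,0,0]]}}

```text
time_s: 18.27
tcp_pos: [0.543, 0.2947, 0.1558]
tool_rot: [0.3, 0.065, 0.704, -0.64]
force: [-0.7, -0.3, -1.2]
opening: 0.046
```

```bash
python3 - <<'E'
from kin import *
g=PEG[2]+[0,.001]; fk_note()
for h,n in((.085,1),(.005,6)): T=target("relA.npy",g,200,h); plan(T[:3,3],T[:3,:3],n)
B=pose()@np.linalg.inv(np.load("relA.npy")); print("mouth",(B[:3,3]+.1*B[:3,2]).round(4),"axis",B[:3,2].round(3))
E
```

```text
q [0.392, 0.743, 1.183, 0.05, 2.255, 1.625] tcp [0.543, 0.2947, 0.1558] r 0.6178 F [-0.7 -0.3 -1.2]
rows 1 row [-0.0051, -0.0073, -0.0003, -0.0006, -0.0009, -0.0011] left mm 6.7 deg 0.18 f [-0.7 -0.3 -1.2] t 18.3 op 46.0
rows 6 row [0.0081, 0.0141, -0.0001, -0.0001, -0.0001, -0.0002] left mm 73.3 deg 0.18 f [-0.7 -0.3 -1.2] t 18.3 op 46.0
mouth [0.5526 0.2983 0.1064] axis [ 0.002  0.001 -1.   ]
```

{"api": "step_arm", "payload": {"motion": [[-1,0.008,0.014,0,0,0,0],[-1,0.008,0.014,0,0,0,0],[-1,0.008,0.014,0,0,0,0]]}}

```text
time_s: 18.65
tcp_pos: [0.5433, 0.2949, 0.117]
tool_rot: [0.301, 0.065, 0.704, -0.64]
force: [-0.6, -0.3, -0.0]
opening: 0.0456
```

```bash
python3 - <<'E'
from kin import *
g=PEG[2]+[0,.001]; fk_note()
for h,n in((.003,4),): T=target("relA.npy",g,200,h); plan(T[:3,3],T[:3,:3],n)
B=pose()@np.linalg.inv(np.load("relA.npy")); print("mouth",(B[:3,3]+.1*B[:3,2]).round(4),"axis",B[:3,2].round(3))
E
```

```text
q [0.392, 0.783, 1.191, 0.048, 2.208, 1.622] tcp [0.5433, 0.2949, 0.117] r 0.6182 F [-0.6 -0.3 -0. ]
rows 4 row [0.0061, 0.0105, -0.0001, -0.0001, -0.0002, -0.0003] left mm 36.5 deg 0.17 f [-0.6 -0.3 -0. ] t 18.6 op 45.6
mouth [0.5529 0.2985 0.0675] axis [ 0.002  0.001 -1.   ]
```

{"api": "step_arm", "payload": {"motion": [[-1,0.007,0.011,0,0,0,0],[-1,0.007,0.011,0,0,0,0],[-1,0.005,0.009,0,0,0,0],[-1,0.003,0.006,0,0,0,0]]}}

```text
time_s: 19.15
tcp_pos: [0.5428, 0.2946, 0.0814]
tool_rot: [0.3, 0.064, 0.704, -0.64]
force: [0.0, -0.1, -0.0]
opening: 0.0454
```

```bash
python3 - <<'E'
from kin import *
g=PEG[2]+[0,.001]; fk_note()
for h,n in((0,1),): T=target("relA.npy",g,200,h); plan(T[:3,3],T[:3,:3],n)
B=pose()@np.linalg.inv(np.load("relA.npy")); print("mouth",(B[:3,3]+.1*B[:3,2]).round(4),"axis",B[:3,2].round(3))
E
```

```text
q [0.392, 0.821, 1.195, 0.047, 2.166, 1.62] tcp [0.5428, 0.2946, 0.0814] r 0.6176 F [ 0.  -0.1 -0. ]
rows 1 row [0.0018, 0.005, -0.0003, -0.0006, -0.0008, -0.0003] left mm 4.0 deg 0.12 f [ 0.  -0.1 -0. ] t 19.1 op 45.4
mouth [0.5523 0.2982 0.032 ] axis [ 0.001 -0.    -1.   ]
```

{"api": "step_arm", "payload": {"motion": [[-1,0.002,0.004,0,0,0,0],[-1,0.002,0.004,0,0,0,0]]}}

```text
time_s: 19.4
tcp_pos: [0.5434, 0.2949, 0.075]
tool_rot: [0.3, 0.064, 0.704, -0.64]
force: [3.6, 1.8, 11.9]
opening: 0.0458
```

{"api": "step_arm", "payload": {"motion": [[-1,0.002,0.0035,0,0,0,0]]}}

```text
time_s: 19.52
tcp_pos: [0.5436, 0.2949, 0.075]
tool_rot: [0.299, 0.063, 0.704, -0.641]
force: [-1.4, -1.6, 11.6]
opening: 0.0456
```

Contact on the deck: predicted rim height 26 mm against the 28 mm deck, with about 12 N. Releasing.

{"api": "step_arm", "payload": {"motion": [[0.35,0,0,0,0,0,0],[0.35,0,0,0,0,0,0],[0.35,0,0,0,0,0,0],[0.35,-0.02,0,0,0,0,0],[0.35,-0.04,0,0,0,0,0],[0.35,-0.06,-0.01,0,0,0,0],[0.35,-0.06,-0.04,0,0,0,0],[0.6,-0.02,-0.04,0,0,0,0]]}}

```text
time_s: 20.52
tcp_pos: [0.6345, 0.3278, 0.2061]
tool_rot: [0.296, 0.06, 0.704, -0.642]
force: [0.5, 0.9, 0.6]
opening: 0.0701
```

```bash
python3 - <<'E'
from kin import *
fk_note(); c=cam("scene"); c["P"]=pts(c); save("s7.png",cv2.resize(c["pixels"][120:380,120:500],None,fx=2.1,fy=2.1))
P=c["P"]; H,S,V=cv2.split(cv2.cvtColor(c["pixels"],cv2.COLOR_BGR2HSV)); m=(S<90)&(V>70)&(np.hypot(P[...,0]-PEG[2][0],P[...,1]-PEG[2][1])<.045)&(P[...,2]>.06); print(m.sum(),np.nanpercentile(P[m][:,2],[2,98]).round(3)); t=P[m&(P[...,2]>.120)]; print("top",t[:,:2].mean(0).round(4) if len(t) else None)
q=scene_blue(c,.03,.048,PEG[2],.03); print("neck",len(q), cyl(q,.018).round(4) if len(q)>6 else "")
scene_bottles(c); c=cam("top"); bottles(c)
E
```

```text
q [0.388, 0.944, 0.785, 0.055, 2.466, 1.634] tcp [0.6345, 0.3278, 0.2061] r 0.7141 F [0.5 0.9 0.6]
574 [0.062 0.133]
top [0.5581 0.2952]
neck 20 [0.5528 0.2962]
scene bottle px [209. 272.] c [ 460.  -323.6] l,w 46.5 24.8 yaw 73.7
bottle px [432. 280.] c [ 490.1 -331.4] l,w 78.9 48.4 yaw -15.1
```

View pics/s7.png

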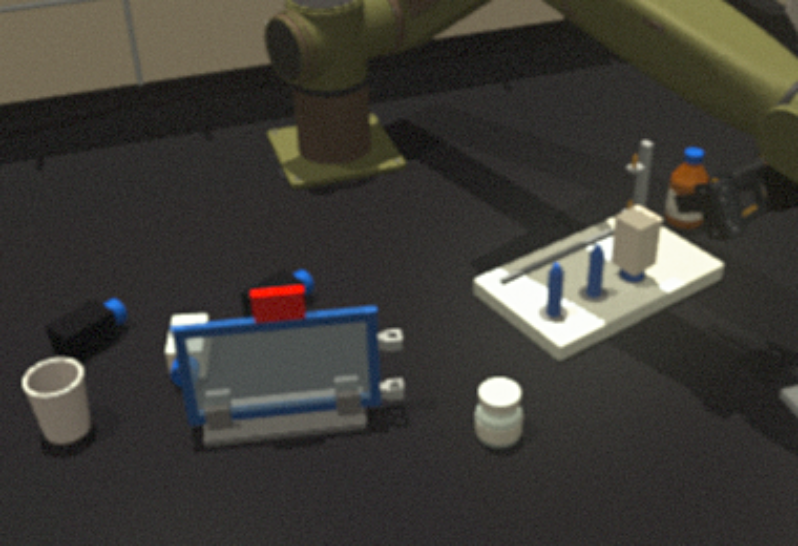

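Bottle A stands mouth-down on peg 3 (crop (637,240)), neck fitted at (0.5528,0.2962) and top at about 128–133 mm. The door is parked at crop (280,365). B (the only white one left) is unmoved. Now for B.

```bash
cat >> kin.py <<'E'
def sim(M,p,Rt,n,q,every=3):
    rv=R.from_matrix(M[:3,:3].T@Rt).as_rotvec(); t=M[:3,:3].T@(np.array(p)-M[:3,3])
    A=sum(R.from_rotvec(rv*k/n).as_matrix() for k in range(n)); d=np.linalg.solve(A,t); D=np.eye(4); D[:3,:3]=R.from_rotvec(rv/n).as_matrix(); D[:3,3]=d
    print("ROW x",n,np.round(np.r_[d/.75,np.degrees(rv)/n/120],4).tolist())
    for k in range(n+1):
        q,e=IK(M[:3,3],M[:3,:3],q)
        if k%every==0 or k==n: print(k,M[:3,3].round(3),q.round(2),round(e,3))
        M=M@D
    return M,q
E
python3 - <<'E'
from kin import *
M=pose(); q=ctrl.get_state()["q"]
M,q=sim(M,[.60,.20,.33],tool(190,60,-1),5,q)
M,q=sim(M,[.50,-.12,.33],tool(-10,75,1),13,q)
T=tool(-14.5,60,1); M,q=sim(M,np.r_[.490,-.3313,.18]+.019*T[:,0],T,6,q)
E
```

```text
ROW x 5 [-0.0079, -0.0364, 0.0308, 0.0118, 0.0119, 0.05]
0 [0.635 0.328 0.209] [0.39 0.93 0.8  0.06 2.46 1.64] 0.0
3 [0.624 0.252 0.286] [0.3  0.6  1.05 0.03 2.22 1.64] 0.0
5 [0.6  0.2  0.33] [0.23 0.37 1.24 0.03 2.06 1.63] 0.0
ROW x 13 [0.0032, -0.0084, 0.0302, 0.0118, 0.0005, 0.0249]
0 [0.584 0.174 0.349] [0.19 0.25 1.33 0.03 1.98 1.62] 0.0
3 [0.572 0.104 0.349] [ 0.09  0.09  1.48 -0.01  1.84  1.59] 0.0
6 [0.555 0.035 0.346] [-0.02 -0.07  1.62 -0.02  1.69  1.55] 0.0
9 [ 0.534 -0.033  0.342] [-0.15 -0.22  1.77 -0.02  1.54  1.5 ] 0.0
12 [ 0.509 -0.098  0.334] [-0.31 -0.36  1.91  0.03  1.39  1.41] 0.0
13 [ 0.5  -0.12  0.33] [-0.37 -0.41  1.95  0.05  1.34  1.37] 0.0
ROW x 6 [0.0375, -0.0037, 0.0414, 0.0038, -0.0024, 0.0167]
0 [ 0.491 -0.141  0.326] [-0.43 -0.45  2.    0.08  1.29  1.33] 0.0
3 [ 0.492 -0.236  0.243] [-0.63 -0.39  2.12  0.19  1.03  1.1 ] 0.0
6 [ 0.499 -0.334  0.164] [-0.8  -0.21  2.17  0.38  0.77  0.81] 0.0
```

{"api": "step_arm", "payload": {"motion": [[1,-0.008,-0.036,0.031,0.012,0.012,0.05],[1,-0.008,-0.036,0.031,0.012,0.012,0.05],[1,-0.008,-0.036,0.031,0.012,0.012,0.05],[1,-0.008,-0.036,0.031,0.012,0.012,0.05],[1,-0.008,-0.036,0.031,0.012,0.012,0.05],[1,0.003,-0.008,0.03,0.012,0,0.025],[1,0.003,-0.008,0.03,0.012,0,0.025],[1,0.003,-0.008,0.03,0.012,0,0.025],[1,0.003,-0.008,0.03,0.012,0,0.025],[1,0.003,-0.008,0.03,0.012,0,0.025],[1,0.003,-0.008,0.03,0.012,0,0.025],[1,0.003,-0.008,0.03,0.012,0,0.025],[1,0.003,-0.008,0.03,0.012,0,0.025],[1,0.003,-0.008,0.03,0.012,0,0.025],[1,0.003,-0.008,0.03,0.012,0,0.025],[1,0.003,-0.008,0.03,0.012,0,0.025],[1,0.003,-0.008,0.03,0.012,0,0.025]]}}

```text
time_s: 22.75
tcp_pos: [0.5232, -0.0839, 0.2939]
tool_rot: [0.513, 0.537, 0.422, -0.52]
force: [0.1, -0.2, 0.2]
opening: 0.0951
```

```bash
python3 - <<'E'
from kin import *
fk_note(); c=cam("top"); bottles(c); scene_bottles(cam("scene"))
T=tool(-14.5,60,1); sim(pose(),np.r_[.490,-.3313,.17]+.019*T[:,0],T,7,ctrl.get_state()["q"])
E
```

```text
q [-0.23, -0.259, 1.886, -0.055, 1.395, 1.47] tcp [0.5232, -0.0839, 0.2939] r 0.5299 F [ 0.1 -0.2  0.2]
bottle px [432. 280.] c [ 490.1 -331.6] l,w 78.9 47.9 yaw -14.7
scene bottle px [209. 272.] c [ 462.3 -324.3] l,w 45.4 24.4 yaw 75.1
ROW x 7 [0.029, -0.004, 0.0462, 0.0095, 0.0017, 0.0278]
0 [ 0.522 -0.085  0.294] [-0.23 -0.26  1.88 -0.06  1.4   1.47] 0.0
3 [ 0.508 -0.191  0.234] [-0.48 -0.32  2.05  0.05  1.12  1.26] 0.0
6 [ 0.501 -0.298  0.174] [-0.72 -0.25  2.16  0.27  0.83  0.94] 0.0
7 [ 0.499 -0.334  0.154] [-0.8  -0.2   2.18  0.39  0.75  0.8 ] 0.0
```

{"api": "step_arm", "payload": {"motion": [[1,0.029,-0.004,0.046,0.0095,0.002,0.028],[1,0.029,-0.004,0.046,0.0095,0.002,0.028],[1,0.029,-0.004,0.046,0.0095,0.002,0.028],[1,0.029,-0.004,0.046,0.0095,0.002,0.028],[1,0.029,-0.004,0.046,0.0095,0.002,0.028],[1,0.029,-0.004,0.046,0.0095,0.002,0.028],[1,0.025,-0.004,0.04,0.008,0.002,0.024],[1,0,0,0,0,0,0]]}}

```text
time_s: 23.85
tcp_pos: [0.4997, -0.3275, 0.1409]
tool_rot: [0.56, 0.655, 0.279, -0.424]
force: [-0.2, -0.3, 0.3]
opening: 0.0952
```

```bash
python3 - <<'E'
from kin import *
fk_note()
T=tool(-14.6,60,1); plan(np.r_[.490,-.3315,.11]+.019*T[:,0],T,1); plan(np.r_[.490,-.3315,.028]+.019*T[:,0],T,3); 
c=cam("wrist"); save("w8.png",c["pixels"]); scene_bottles(cam("scene"))
E
```

```text
q [-0.805, -0.2, 2.16, 0.4, 0.777, 0.785] tcp [0.4997, -0.3275, 0.1409] r 0.5975 F [-0.2 -0.3  0.3]
rows 1 row [0.0554, -0.03, 0.0093, 0.0006, -0.0077, 0.0023] left mm 47.8 deg 0.97 f [-0.2 -0.3  0.3] t 23.9 op 95.2
rows 3 row [0.0501, -0.0282, 0.0033, 0.0002, -0.0026, 0.0008] left mm 129.5 deg 0.97 f [-0.2 -0.3  0.3] t 23.9 op 95.2
scene bottle px [209. 272.] c [ 462.7 -324.4] l,w 45.5 22.6 yaw 74.6
```

View pics/w8.png

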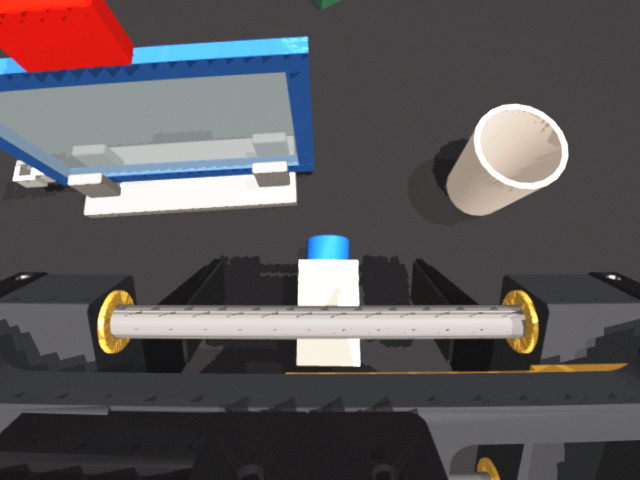

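The wrist view shows bottle B (white body, blue neck) between the fingers at (328,300), with the beaker at (520,150) and the door clear. I descend.

{"api": "step_arm", "payload": {"motion": [[1,0.035,-0.02,0.004,0,-0.004,0.001],[1,0.04,-0.022,0.004,0,-0.003,0.001],[1,0.035,-0.02,0.002,0,-0.001,0],[1,0.02,-0.012,0,0,0,0],[1,0,0,0,0,0,0]]}}

```text
time_s: 24.58
tcp_pos: [0.5087, -0.3318, 0.0375]
tool_rot: [0.571, 0.649, 0.272, -0.423]
force: [0.3, -0.1, -0.0]
opening: 0.095
```

```bash
python3 - <<'E'
from kin import *
fk_note()
T=tool(-14.6,60,1); plan(np.r_[.490,-.3315,.028]+.019*T[:,0],T,1)
E
```

```text
q [-0.794, -0.028, 2.211, 0.526, 0.548, 0.62] tcp [0.5087, -0.3318, 0.0375] r 0.6074 F [ 0.3 -0.1 -0. ]
rows 1 row [0.0238, -0.0278, 0.0055, 0.0079, 0.0005, -0.0065] left mm 27.8 deg 1.23 f [ 0.3 -0.1 -0. ] t 24.6 op 95.0
```

{"api": "step_arm", "payload": {"motion": [[1,0.014,-0.017,0.004,0.005,0,-0.004],[1,0.011,-0.013,0.002,0.004,0,-0.003],[1,0,0,0,0,0,0]]}}

```text
time_s: 24.95
tcp_pos: [0.4993, -0.3351, 0.0116]
tool_rot: [0.563, 0.652, 0.271, -0.429]
force: [-0.8, 0.1, 0.3]
opening: 0.095
```

```bash
python3 - <<'E'
from kin import *
fk_note()
T=tool(-14.6,60,1); plan(np.r_[.490,-.3315,.028]+.019*T[:,0],T,1)
E
```

```text
q [-0.809, 0.012, 2.223, 0.561, 0.515, 0.581] tcp [0.4993, -0.3351, 0.0116] r 0.6014 F [-0.8  0.1  0.3]
rows 1 row [-0.0002, -0.0006, -0.0015, -0.0007, 0.0013, -0.0011] left mm 1.2 deg 0.22 f [-0.8  0.1  0.3] t 24.9 op 95.0
```

{"api": "step_arm", "payload": {"motion": [[-1,0.001,-0.001,-0.001,0,0.001,-0.001],[-1,0,0,0,0,0,0],[-1,0,0,0,0,0,0],[-1,0,0,0,0,0,0],[-1,0,0,0,0,0,0],[-1,0,0,0,0,0,0],[-1,0,0,0,0,0,0],[-1,0,0,0,0,0,0]]}}

```text
time_s: 25.95
tcp_pos: [0.5, -0.3354, 0.0123]
tool_rot: [0.563, 0.653, 0.271, -0.429]
force: [-0.6, -0.4, 0.9]
opening: 0.0457
```

```bash
python3 - <<'E'
from kin import *
fk_note(); print(ctrl.get_state()["opening"]); grabbed([.490,-.3315],-14.6,"relB.npy"); M=pose(); q=ctrl.get_state()["q"]
plan(M[:3,3]+[0,0,.2],M[:3,:3],5); M[2,3]+=.2; q,_=IK(M[:3,3],M[:3,:3],q)
T=target("relB.npy",PEG[0],193,.16); sim(M,T[:3,3],T[:3,:3],16,q,2)
E
```

```text
q [-0.809, 0.012, 2.221, 0.561, 0.516, 0.581] tcp [0.5, -0.3354, 0.0123] r 0.6021 F [-0.6 -0.4  0.9]
0.045711178787810156
rows 5 row [-0.0461, 0.0268, 0.0001, -0.0, 0.0, -0.0] left mm 200.0 deg 0.0 f [-0.6 -0.4  0.9] t 25.9 op 45.7
ROW x 16 [-0.0067, 0.0052, -0.0405, -0.0155, -0.0041, -0.0458]
0 [ 0.5   -0.335  0.212] [-0.8  -0.26  2.12  0.35  0.85  0.86] 0.0
2 [ 0.517 -0.277  0.224] [-0.63 -0.23  2.01  0.11  1.04  1.1 ] 0.0
4 [ 0.533 -0.218  0.233] [-0.46 -0.15  1.89 -0.03  1.24  1.25] 0.0
6 [ 0.548 -0.158  0.238] [-0.32 -0.04  1.77 -0.11  1.45  1.35] 0.0
8 [ 0.561 -0.097  0.241] [-0.19  0.09  1.65 -0.14  1.64  1.42] 0.0
10 [ 0.571 -0.036  0.242] [-0.08  0.23  1.53 -0.15  1.83  1.45] 0.0
12 [0.579 0.026 0.242] [ 0.02  0.37  1.41 -0.14  2.01  1.48] 0.0
14 [0.583 0.088 0.24 ] [ 0.1   0.51  1.29 -0.1   2.19  1.5 ] 0.0
16 [0.584 0.15  0.238] [ 0.18  0.64  1.19 -0.06  2.36  1.51] 0.0
```

{"api": "step_arm", "payload": {"motion": [[-1,-0.02,0.012,0,0,0,0],[-1,-0.045,0.027,0,0,0,0],[-1,-0.055,0.032,0,0,0,0],[-1,-0.055,0.032,0,0,0,0],[-1,-0.055,0.032,0,0,0,0],[-1,-0.055,0.032,0,0,0,0],[-1,-0.03,0.017,0,0,0,0]]}}

```text
time_s: 26.82
tcp_pos: [0.4985, -0.3332, 0.2878]
tool_rot: [0.559, 0.653, 0.275, -0.431]
force: [-0.1, -0.8, -1.5]
opening: 0.0462
```

```bash
python3 - <<'E'
from kin import *
fk_note(); q=ctrl.get_state()["q"]
T=target("relB.npy",PEG[0],193,.16); sim(pose(),T[:3,3],T[:3,:3],17,q,4)
E
```

```text
q [-0.807, -0.317, 2.001, 0.309, 1.032, 0.92] tcp [0.4985, -0.3332, 0.2878] r 0.5996 F [-0.1 -0.8 -1.5]
ROW x 17 [0.0002, 0.0064, -0.0388, -0.0145, -0.0041, -0.0429]
0 [ 0.498 -0.333  0.288] [-0.8  -0.31  2.02  0.31  1.    0.92] 0.0
4 [ 0.541 -0.224  0.291] [-0.47 -0.16  1.81 -0.02  1.33  1.25] 0.0
8 [ 0.573 -0.11   0.282] [-0.21  0.08  1.59 -0.13  1.67  1.4 ] 0.0
12 [0.589 0.005 0.263] [-0.02  0.33  1.39 -0.14  1.99  1.47] 0.0
16 [0.587 0.121 0.243] [ 0.15  0.58  1.22 -0.08  2.29  1.5 ] 0.0
17 [0.584 0.15  0.238] [ 0.18  0.64  1.19 -0.06  2.36  1.51] 0.0
```

{"api": "step_arm", "payload": {"motion": [[-1,0,0.0065,-0.039,-0.0145,-0.004,-0.043],[-1,0,0.0065,-0.039,-0.0145,-0.004,-0.043],[-1,0,0.0065,-0.039,-0.0145,-0.004,-0.043],[-1,0,0.0065,-0.039,-0.0145,-0.004,-0.043],[-1,0,0.0065,-0.039,-0.0145,-0.004,-0.043],[-1,0,0.0065,-0.039,-0.0145,-0.004,-0.043],[-1,0,0.0065,-0.039,-0.0145,-0.004,-0.043],[-1,0,0.0065,-0.039,-0.0145,-0.004,-0.043],[-1,0,0.0065,-0.039,-0.0145,-0.004,-0.043],[-1,0,0.0065,-0.039,-0.0145,-0.004,-0.043],[-1,0,0.0065,-0.039,-0.0145,-0.004,-0.043],[-1,0,0.0065,-0.039,-0.0145,-0.004,-0.043],[-1,0,0.0065,-0.039,-0.0145,-0.004,-0.043]]}}

```text
time_s: 28.45
tcp_pos: [0.5934, 0.0451, 0.2601]
tool_rot: [-0.345, -0.243, -0.637, 0.645]
force: [0.3, 0.6, 0.3]
opening: 0.0457
```

```bash
python3 - <<'E'
from kin import *
fk_note(); q=ctrl.get_state()["q"]
T=target("relB.npy",PEG[0],193,.12); sim(pose(),T[:3,3],T[:3,:3],5,q,2)
E
```

```text
q [0.04, 0.432, 1.323, -0.127, 2.094, 1.486] tcp [0.5934, 0.0451, 0.2601] r 0.5952 F [0.3 0.6 0.3]
ROW x 5 [0.0084, 0.0129, -0.0287, -0.0111, -0.0033, -0.0311]
0 [0.593 0.045 0.26 ] [ 0.04  0.43  1.32 -0.13  2.11  1.49] 0.0
2 [0.593 0.087 0.235] [ 0.1   0.53  1.27 -0.1   2.19  1.5 ] 0.0
4 [0.588 0.129 0.21 ] [ 0.16  0.63  1.23 -0.07  2.26  1.51] 0.0
5 [0.584 0.15  0.198] [ 0.18  0.67  1.21 -0.05  2.3   1.51] 0.0
```

{"api": "step_arm", "payload": {"motion": [[-1,0.008,0.012,-0.029,-0.011,-0.003,-0.031],[-1,0.008,0.012,-0.029,-0.011,-0.003,-0.031],[-1,0.008,0.012,-0.029,-0.011,-0.003,-0.031],[-1,0.006,0.01,-0.029,-0.011,-0.003,-0.031],[-1,0.004,0.006,-0.025,-0.01,-0.003,-0.03],[-1,0,0,0,0,0,0]]}}

```text
time_s: 29.2
tcp_pos: [0.583, 0.1537, 0.2013]
tool_rot: [0.257, 0.1, 0.7, -0.658]
force: [0.8, -0.1, -0.2]
opening: 0.0456
```

```bash
python3 - <<'E'
from kin import *
fk_note()
T=target("relB.npy",PEG[0],193,.12); plan(T[:3,3],T[:3,:3],2)
E
```

```text
q [0.187, 0.682, 1.202, -0.051, 2.313, 1.514] tcp [0.583, 0.1537, 0.2013] r 0.6029 F [ 0.8 -0.1 -0.2]
rows 2 row [0.0009, 0.0018, 0.0027, 0.0009, 0.0002, 0.0027] left mm 5.0 deg 0.69 f [ 0.8 -0.1 -0.2] t 29.2 op 45.6
```

{"api": "step_arm", "payload": {"motion": [[-1,0.001,0.002,0.004,0.001,0,0.003],[-1,0.001,0.002,0.003,0.001,0,0.003],[-1,0,0,0,0,0,0]]}}

```text
time_s: 29.58
tcp_pos: [0.5855, 0.1464, 0.1996]
tool_rot: [0.263, 0.108, 0.697, -0.658]
force: [0.5, 0.4, -0.8]
opening: 0.0458
```

```bash
python3 - <<'E'
from kin import *
fk_note()
B=pose()@np.linalg.inv(np.load("relB.npy")); mo=B[:3,3]+.1*B[:3,2]; print("mouth",mo.round(4),"axis",B[:3,2].round(3),"peg",PEG[0].round(4))
c=cam("scene"); c["P"]=pts(c); q=scene_blue(c,mo[2],mo[2]+.022,PEG[0],.04); print("neck",len(q),cyl(q,.018).round(4))
q=scene_blue(c,.04,.092,PEG[0]); print("peg",len(q),cyl(q,.011).round(4))
for h,n in((.085,2),(.03,6)): T=target("relB.npy",PEG[0],193,h); plan(T[:3,3],T[:3,:3],n)
E
```

```text
q [0.177, 0.675, 1.207, -0.059, 2.295, 1.511] tcp [0.5855, 0.1464, 0.1996] r 0.6035 F [ 0.5  0.4 -0.8]
mouth [0.5961 0.15   0.1494] axis [ 0.008 -0.    -1.   ] peg [0.5942 0.1535]
  return _methods._mean(a, axis=axis, dtype=dtype,
  ret = um.true_divide(
Traceback (most recent call last):
  File "kin.py", line 42, in cyl
    return least_squares(f,np.median(q[:,:2],0)+v*r,loss="soft_l1",f_scale=.002).x
           ~~~~~~~~~~~~~^^^^^^^^^^^^^^^^^^^^^^^^^^^^^^^^^^^^^^^^^^^^^^^^^^^^^^^^
ValueError: Initial guess is outside of provided bounds
```

```bash
python3 - <<'E'
from kin import *
c=cam("scene"); save("s9.png",cv2.resize(c["pixels"][130:310,300:500],None,fx=4,fy=3.3))
for h,n in((.12,1),(.085,3)): T=target("relB.npy",PEG[0],193,h); plan(T[:3,3],T[:3,:3],n)
E
```

```text
rows 1 row [0.0017, 0.001, -0.0045, -0.0013, -0.0003, -0.0035] left mm 3.7 deg 0.45 f [ 0.1 -0.4 -0.5] t 29.7 op 46.0
rows 3 row [0.0084, 0.0138, -0.0016, -0.0004, -0.0001, -0.0012] left mm 36.5 deg 0.45 f [ 0.1 -0.4 -0.5] t 29.7 op 46.0
```

View pics/s9.png

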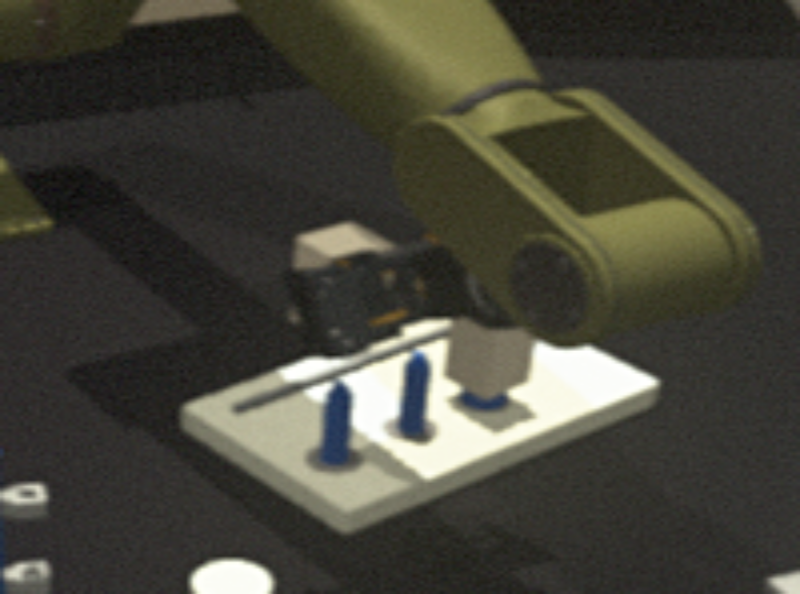

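The view shows B held mouth-down above peg 1 (crop (338,385)), its neck hidden behind the gripper. A is fine on peg 3. I lower B by prediction, watching the force.

{"api": "step_arm", "payload": {"motion": [[-1,0.006,0.01,-0.004,-0.001,0,-0.003],[-1,0.009,0.015,0,0,0,0],[-1,0.006,0.01,0,0,0,0]]}}

```text
time_s: 30.05
tcp_pos: [0.5847, 0.1495, 0.1679]
tool_rot: [0.261, 0.106, 0.698, -0.658]
force: [-0.2, 0.1, -0.3]
opening: 0.0463
```

```bash
python3 - <<'E'
from kin import *
fk_note()
B=pose()@np.linalg.inv(np.load("relB.npy")); mo=B[:3,3]+.1*B[:3,2]; print("mouth",mo.round(4),"axis",B[:3,2].round(3),"peg",PEG[0].round(4))
for h,n in((.085,1),(.003,6)): T=target("relB.npy",PEG[0],193,h); plan(T[:3,3],T[:3,:3],n)
E
```

```text
q [0.181, 0.706, 1.218, -0.053, 2.258, 1.516] tcp [0.5847, 0.1495, 0.1679] r 0.6035 F [-0.2  0.1 -0.3]
mouth [0.595  0.1531 0.1175] axis [ 0.003  0.    -1.   ] peg [0.5942 0.1535]
rows 1 row [0.0037, 0.0048, -0.0006, -0.0004, -0.0005, -0.0012] left mm 4.6 deg 0.17 f [-0.2  0.1 -0.3] t 30.1 op 46.3
rows 6 row [0.0098, 0.0165, -0.0001, -0.0001, -0.0001, -0.0002] left mm 86.5 deg 0.17 f [-0.2  0.1 -0.3] t 30.1 op 46.3
```

Aligned within 1 mm. Down in stages.

{"api": "step_arm", "payload": {"motion": [[-1,0.008,0.014,0,0,0,0],[-1,0.009,0.015,0,0,0,0],[-1,0.009,0.015,0,0,0,0]]}}

```text
time_s: 30.42
tcp_pos: [0.5842, 0.1494, 0.1261]
tool_rot: [0.261, 0.106, 0.698, -0.658]
force: [0.6, -0.2, 0.2]
opening: 0.0464
```

{"api": "step_arm", "payload": {"motion": [[-1,0.009,0.015,0,0,0,0],[-1,0.008,0.013,0,0,0,0]]}}

```text
time_s: 30.68
tcp_pos: [0.5835, 0.1492, 0.0992]
tool_rot: [0.26, 0.105, 0.698, -0.658]
force: [0.6, -0.0, 0.4]
opening: 0.0457
```

```bash
python3 - <<'E'
from kin import *
fk_note()
B=pose()@np.linalg.inv(np.load("relB.npy")); mo=B[:3,3]+.1*B[:3,2]; print("mouth",mo.round(4),"axis",B[:3,2].round(3),"peg",PEG[0].round(4))
T=target("relB.npy",PEG[0],193,0); plan(T[:3,3],T[:3,:3],2)
E
```

```text
q [0.181, 0.776, 1.236, -0.05, 2.173, 1.522] tcp [0.5835, 0.1492, 0.0992] r 0.6023 F [ 0.6 -0.   0.4]
mouth [0.5937 0.1529 0.0489] axis [ 0.  0. -1.] peg [0.5942 0.1535]
rows 2 row [0.0066, 0.0123, -0.0003, -0.0001, -0.0002, -0.0001] left mm 20.9 deg 0.06 f [ 0.6 -0.   0.4] t 30.7 op 45.7
```

{"api": "step_arm", "payload": {"motion": [[-1,0.005,0.009,0,0,0,0],[-1,0.005,0.009,0,0,0,0],[-1,0.003,0.005,0,0,0,0]]}}

```text
time_s: 31.05
tcp_pos: [0.5835, 0.1492, 0.0775]
tool_rot: [0.26, 0.105, 0.698, -0.658]
force: [0.8, 0.2, -0.8]
opening: 0.0458
```

{"api": "step_arm", "payload": {"motion": [[-1,0.002,0.004,0,0,0,0],[-1,0.002,0.004,0,0,0,0]]}}

```text
time_s: 31.3
tcp_pos: [0.584, 0.1493, 0.0768]
tool_rot: [0.258, 0.103, 0.699, -0.659]
force: [-2.0, -0.0, 10.5]
opening: 0.0455
```

{"api": "step_arm", "payload": {"motion": [[0.35,0,0,0,0,0,0],[0.35,0,0,0,0,0,0],[0.35,0,0,0,0,0,0],[0.35,-0.02,0,0,0,0,0],[0.35,-0.04,0,0,0,0,0],[0.35,-0.06,-0.01,0,0,0,0],[0.35,-0.06,-0.04,0,0,0,0],[0.6,-0.02,-0.05,0,0,0,0],[0.6,0,-0.05,0,0,0,0]]}}

```text
time_s: 32.42
tcp_pos: [0.6581, 0.1667, 0.2469]
tool_rot: [0.255, 0.1, 0.699, -0.66]
force: [-0.4, 0.4, 0.0]
opening: 0.0748
```

```bash
cat >> kin.py <<'E'
def seated(c):
    P=pts(c); c["P"]=P; H,S,V=cv2.split(cv2.cvtColor(c["pixels"],cv2.COLOR_BGR2HSV))
    for i in(0,2):
        q=scene_blue(c,.03,.048,PEG[i],.03); m=(S<90)&(V>60)&(np.hypot(P[...,0]-PEG[i][0],P[...,1]-PEG[i][1])<.045)&(P[...,2]>.06)
        print("peg",i+1,"neck",len(q),cyl(q,.018).round(4) if len(q)>6 else "","body z",np.nanpercentile(P[m][:,2],[2,98]).round(3) if m.sum() else None,int(m.sum()))
E
python3 - <<'E'
from kin import *
fk_note(); c=cam("scene"); seated(c); scene_bottles(c); bottles(cam("top"))
d=np.load("door_parked.npz"); print(d["p"],d["q"]); Rd=R.from_quat(np.roll(d["q"],-1)).as_matrix(); print(Rd.round(3))
M,q=sim(pose(),[.60,.02,.36],tool(185,80,-1),8,ctrl.get_state()["q"],4)
M,q=sim(M,d["p"]+[0,0,.12],Rd,12,q,4)
E
```

```text
q [0.185, 0.829, 0.901, -0.06, 2.471, 1.505] tcp [0.6581, 0.1667, 0.2469] r 0.6789 F [-0.4  0.4  0. ]
peg 1 neck 19 [0.5951 0.1501] body z [0.062 0.132] 615
peg 3 neck 20 [0.5521 0.2981] body z [0.061 0.132] 393
[ 0.64788851 -0.23029122  0.17411588] [ 0.70712846  0.0645313   0.7011277  -0.06500006]
[[ 0.008  0.182  0.983]
 [-0.001  0.983 -0.182]
 [-1.     0.     0.009]]
ROW x 8 [-0.0057, -0.0224, 0.0229, 0.007, 0.0051, 0.0524]
0 [0.658 0.167 0.252] [ 0.19  0.82  0.9  -0.06  2.48  1.51] 0.0
4 [0.643 0.094 0.315] [ 0.09  0.47  1.14 -0.06  2.14  1.49] 0.0
8 [0.6  0.02 0.36] [-0.04  0.07  1.47 -0.02  1.78  1.44] 0.0
ROW x 12 [0.0083, -0.0112, 0.0264, -0.0523, -0.0023, 0.0022]
0 [0.586 0.001 0.367] [-0.09 -0.03  1.55 -0.    1.68  1.41] 0.0
4 [ 0.57  -0.083  0.343] [-0.23 -0.06  1.62 -0.02  1.62  0.83] 0.0
8 [ 0.592 -0.165  0.319] [-0.35  0.01  1.59 -0.02  1.55  0.27] 0.0
12 [ 0.648 -0.23   0.294] [-0.42  0.16  1.47  0.    1.5  -0.24] 0.0
```

Both bottles are seated: necks within 4 mm of the peg axes and tops at full height. Now the door again.

{"api": "step_arm", "payload": {"motion": [[1,-0.006,-0.022,0.023,0.007,0.005,0.052],[1,-0.006,-0.022,0.023,0.007,0.005,0.052],[1,-0.006,-0.022,0.023,0.007,0.005,0.052],[1,-0.006,-0.022,0.023,0.007,0.005,0.052],[1,-0.006,-0.022,0.023,0.007,0.005,0.052],[1,-0.006,-0.022,0.023,0.007,0.005,0.052],[1,-0.006,-0.022,0.023,0.007,0.005,0.052],[1,-0.006,-0.022,0.023,0.007,0.005,0.052],[1,0.008,-0.011,0.026,-0.052,-0.002,0.002],[1,0.008,-0.011,0.026,-0.052,-0.002,0.002],[1,0.008,-0.011,0.026,-0.052,-0.002,0.002],[1,0.008,-0.011,0.026,-0.052,-0.002,0.002],[1,0.008,-0.011,0.026,-0.052,-0.002,0.002],[1,0.008,-0.011,0.026,-0.052,-0.002,0.002]]}}

```text
time_s: 34.28
tcp_pos: [0.5933, -0.1123, 0.3032]
tool_rot: [0.606, 0.249, 0.691, -0.306]
force: [-0.7, 0.1, 0.2]
opening: 0.0948
```

```bash
python3 - <<'E'
from kin import *
fk_note(); d=np.load("door_parked.npz"); T=Rdown(u(SA-90)); sim(pose(),[.647,-.2305,.27],T,7,ctrl.get_state()["q"],3)
c=cam("top"); P=pts(c); H,S,V=cv2.split(cv2.cvtColor(c["pixels"],cv2.COLOR_BGR2HSV)); red=((H<8)|(H>172))&(S>150)&(V>80)&(P[...,2]>.19)&(P[...,2]<.215)&(P[...,1]<-.1)
if red.sum()>20:
    r=rect(ray_plane(c,np.argwhere(red)[:,::-1],.202)[:,:2]); print("tab",r[:4])
m=(H>100)&(H<130)&(S>120)&(P[...,2]>.15)&(P[...,2]<.18)&(P[...,1]<-.05); q=P[m]; print(len(q)); 
if len(q)>10: r=rect(q[:,:2]); print("frame",r[:4],np.median(q[:,2]))
E
```

```text
q [-0.247, 0.071, 1.565, -0.061, 1.637, 0.563] tcp [0.5933, -0.1123, 0.3032] r 0.6039 F [-0.7  0.1  0.2]
ROW x 7 [0.0062, -0.0139, 0.021, -0.0426, -0.0078, 0.0063]
0 [ 0.593 -0.112  0.303] [-0.24  0.07  1.56 -0.06  1.64  0.56] 0.0
3 [ 0.607 -0.167  0.289] [-0.33  0.09  1.56 -0.05  1.56  0.21] 0.0
6 [ 0.635 -0.216  0.275] [-0.4   0.15  1.52 -0.02  1.49 -0.13] 0.0
7 [ 0.647 -0.231  0.27 ] [-0.42  0.18  1.5   0.    1.47 -0.24] 0.0
tab (array([ 643.07348633, -240.26789856]), np.float32(36.602226), np.float32(16.775616), np.float32(77.4437))
194
frame (array([ 640.03723145, -267.12179565]), np.float32(177.73494), np.float32(12.069793), np.float32(79.12167)) 0.16162219074309803
```

{"api": "step_arm", "payload": {"motion": [[1,0.005,-0.014,0.021,-0.042,-0.008,0.006],[1,0.005,-0.014,0.021,-0.042,-0.008,0.006],[1,0.005,-0.014,0.021,-0.042,-0.008,0.006],[1,0.005,-0.014,0.021,-0.042,-0.008,0.006],[1,0.005,-0.014,0.021,-0.042,-0.008,0.006],[1,0.005,-0.014,0.021,-0.042,-0.008,0.006],[1,0.004,-0.012,0.018,-0.038,-0.007,0.005],[1,0,0,0,0,0,0]]}}

```text
time_s: 35.33
tcp_pos: [0.6462, -0.2312, 0.2611]
tool_rot: [0.698, 0.068, 0.709, -0.069]
force: [-0.0, -0.9, 0.4]
opening: 0.0951
```

```bash
python3 - <<'E'
from kin import *
fk_note(); T=Rdown(u(SA-90)); plan([.647,-.2308,.24],T,1)
c=cam("wrist"); P=pts(c); H,S,V=cv2.split(cv2.cvtColor(c["pixels"],cv2.COLOR_BGR2HSV)); red=((H<8)|(H>172))&(S>150)&(V>60)&(P[...,2]>.195); q=P[red]
r=rect(q[:,:2]); print("tab",r[:4],np.percentile(q[:,2],[5,95]),"corners",r[4].round(1).tolist())
E
```

```text
q [-0.419, 0.188, 1.501, -0.005, 1.467, -0.225] tcp [0.6462, -0.2312, 0.2611] r 0.6863 F [-0.  -0.9  0.4]
rows 1 row [0.0282, 0.0008, 0.0014, -0.005, -0.0072, 0.001] left mm 21.2 deg 1.07 f [-0.  -0.9  0.4] t 35.3 op 95.1
tab (array([ 648.15429688, -229.64706421]), np.float32(58.30192), np.float32(12.878668), np.float32(79.29513)) [0.20055603 0.20285644] corners [[636.4000244140625, -257.1000061035156], [649.0999755859375, -259.5], [659.9000244140625, -202.1999969482422], [647.2000122070312, -199.8000030517578]]
```

The wrist camera puts the tab at (0.648, −0.230), yaw 79.3°, matching where I left it.

{"api": "step_arm", "payload": {"motion": [[1,0.03,0.001,0.002,-0.005,-0.006,0.001],[1,0.03,0,0.001,0,-0.002,0],[1,0.03,0,0,0,0,0],[1,0.022,0,0,0,0,0],[1,0,0,0,0,0,0]]}}

```text
time_s: 36.0
tcp_pos: [0.6481, -0.2269, 0.1741]
tool_rot: [0.704, 0.066, 0.704, -0.066]
force: [0.7, -0.6, 0.4]
opening: 0.0951
```

```bash
python3 - <<'E'
from kin import *
fk_note(); T=Rdown(u(79.4-90)); plan([.648,-.230,.1735],T,1)
E
```

```text
q [-0.415, 0.228, 1.601, 0.001, 1.312, -0.229] tcp [0.6481, -0.2269, 0.1741] r 0.6867 F [ 0.7 -0.6  0.4]
rows 1 row [0.0008, -0.0041, 0.0006, -0.0009, 0.0004, -0.0004] left mm 3.1 deg 0.13 f [ 0.7 -0.6  0.4] t 36.0 op 95.1
```

{"api": "step_arm", "payload": {"motion": [[1,0.001,-0.004,0.001,-0.001,0,0],[1,0,0,0,0,0,0]]}}

```text
time_s: 36.25
tcp_pos: [0.6491, -0.2305, 0.1749]
tool_rot: [0.705, 0.065, 0.703, -0.065]
force: [0.5, -0.2, 0.9]
opening: 0.0952
```

```bash
python3 - <<'E'
from kin import *
fk_note(); T=Rdown(u(79.4-90)); plan([.648,-.230,.1735],T,1)
E
```

```text
q [-0.419, 0.231, 1.596, 0.001, 1.312, -0.235] tcp [0.6491, -0.2305, 0.1749] r 0.6888 F [ 0.5 -0.2  0.9]
rows 1 row [0.0019, 0.0003, -0.0016, 0.0, 0.0014, -0.0002] left mm 1.9 deg 0.17 f [ 0.5 -0.2  0.9] t 36.2 op 95.2
```

{"api": "step_arm", "payload": {"motion": [[-1,0.001,0,-0.001,0,0.001,0],[-1,0.0005,0,0,0,0,0],[-1,0.0005,0,0,0,0,0],[-1,0.0005,0,0,0,0,0],[-1,0.0005,0,0,0,0,0],[-1,0,0,0,0,0,0],[-1,0,0,0,0,0,0],[-1,0,0,0,0,0,0],[-1,0,0,0,0,0,0],[-1,0,0,0,0,0,0],[-1,0,0,0,0,0,0],[-1,0,0,0,0,0,0]], "newtons": 45}}

```text
time_s: 37.75
tcp_pos: [0.6487, -0.2308, 0.1746]
tool_rot: [0.705, 0.065, 0.703, -0.066]
force: [-1.0, -0.5, 0.9]
opening: 0.0139
```

```bash
python3 - <<'E'
from kin import *
fk_note(); M=pose(); print(M[:3,:3].round(4),ctrl.get_state()["opening"]); np.save("regrip.npy",M)
E
```

```text
q [-0.42, 0.231, 1.597, 0.0, 1.311, -0.235] tcp [0.6487, -0.2308, 0.1746] r 0.6886 F [-1.  -0.5  0.9]
[[ 2.500e-03  1.843e-01  9.829e-01]
 [-8.000e-04  9.829e-01 -1.843e-01]
 [-1.000e+00 -3.000e-04  2.600e-03]] 0.013910414649329707
```

{"api": "step_arm", "payload": {"motion": [[-1,-0.01,0,0,0,0,0],[-1,-0.02,0,0,0,0,0],[-1,-0.03,0,0,0,0,0],[-1,-0.04,0,0,0,0,0],[-1,-0.04,0,0,0,0,0],[-1,-0.04,0,0,0,0,0],[-1,-0.02,0,0,0,0,0],[-1,0,0,0,0,0,0]]}}

```text
time_s: 38.75
tcp_pos: [0.6483, -0.2305, 0.3352]
tool_rot: [0.706, 0.065, 0.702, -0.066]
force: [-0.0, -0.8, -3.9]
opening: 0.014
```

```bash
python3 - <<'E'
from kin import *
fk_note(); print(pose()[:3,:3].round(4).tolist()); d=np.load("door_seated.npz"); Rs=R.from_quat(np.roll(d["q"],-1)).as_matrix(); print(Rs.round(4).tolist(), "seated yaw",np.degrees(np.arctan2(Rs[1,2],Rs[0,2])))
sim(pose(),[.5265,-.0115,.31],Rdown(u(16.1)),7,ctrl.get_state()["q"],3)
E
```

```text
q [-0.42, 0.158, 1.413, 0.001, 1.565, -0.235] tcp [0.6483, -0.2305, 0.3352] r 0.6881 F [-0.  -0.8 -3.9]
[[0.0049, 0.1842, 0.9829], [-0.0016, 0.9829, -0.1842], [-1.0, -0.0006, 0.0051]]
[[0.0041, -0.2775, 0.9607], [0.0027, 0.9607, 0.2775], [-1.0, 0.0015, 0.0047]] seated yaw 16.11000767403539
ROW x 7 [0.0047, 0.0424, -0.0228, -0.0318, 0.0003, 0.0001]
0 [ 0.648 -0.23   0.335] [-0.42  0.16  1.41  0.    1.57 -0.23] 0.0
3 [ 0.609 -0.13   0.324] [-0.29  0.02  1.58  0.    1.54 -0.31] 0.0
6 [ 0.55  -0.039  0.314] [-0.17 -0.14  1.75  0.    1.54 -0.38] 0.0
7 [ 0.526 -0.012  0.31 ] [-0.12 -0.2   1.8   0.    1.54 -0.4 ] 0.0
```

{"api": "step_arm", "payload": {"motion": [[-1,0,0.02,-0.011,-0.015,0,0],[-1,0.003,0.04,-0.022,-0.03,0,0],[-1,0.005,0.042,-0.023,-0.032,0,0],[-1,0.005,0.042,-0.023,-0.032,0,0],[-1,0.005,0.042,-0.023,-0.032,0,0],[-1,0.005,0.042,-0.023,-0.032,0,0],[-1,0.005,0.042,-0.023,-0.032,0,0],[-1,0,0.02,-0.011,-0.015,0,0],[-1,0,0,0,0,0,0]]}}

```text
time_s: 39.88
tcp_pos: [0.5125, -0.0037, 0.2989]
tool_rot: [0.693, -0.103, 0.705, 0.11]
force: [0.2, 0.2, -3.3]
opening: 0.0139
```

```bash
cat >> kin.py <<'E'
_d=np.load("door_seated.npz"); RS=R.from_quat(np.roll(_d["q"],-1)).as_matrix()
def door(y,h): return _d["p"]+u(106.05)*(y-.00035)+[0,0,h]
E
python3 - <<'E'
from kin import *
fk_note(); plan(door(-.11,.12),RS,4); plan(door(-.11,.045),RS,5)
E
```

```text
q [-0.115, -0.212, 1.835, 0.006, 1.537, -0.417] tcp [0.5125, -0.0037, 0.2989] r 0.5125 F [ 0.2  0.2 -3.3]
rows 4 row [-0.0037, 0.0461, 0.0045, 0.0025, -0.0024, -0.0013] left mm 139.4 deg 1.77 f [ 0.2  0.2 -3.3] t 39.9 op 13.9
rows 5 row [0.017, 0.0367, 0.0037, 0.002, -0.0019, -0.0011] left mm 152.4 deg 1.77 f [ 0.2  0.2 -3.3] t 39.9 op 13.9
```

{"api": "step_arm", "payload": {"motion": [[-1,-0.002,0.03,0.005,0.003,-0.003,-0.002],[-1,-0.002,0.045,0.005,0.003,-0.003,-0.002],[-1,0,0.045,0.004,0.002,-0.002,-0.001],[-1,0,0.04,0.004,0.002,-0.002,0],[-1,0,0.02,0,0,0,0],[-1,0,0,0,0,0,0]]}}

```text
time_s: 40.62
tcp_pos: [0.4904, 0.1287, 0.3014]
tool_rot: [0.703, -0.096, 0.698, 0.095]
force: [0.8, 0.7, -3.0]
opening: 0.0138
```

```bash
python3 - <<'E'
from kin import *
fk_note(); plan(door(-.11,.05),RS,3)
E
```

```text
q [0.151, -0.242, 1.856, -0.001, 1.521, -0.12] tcp [0.4904, 0.1287, 0.3014] r 0.507 F [ 0.8  0.7 -3. ]
rows 3 row [0.0268, 0.0023, -0.0019, -0.0015, 0.0003, 0.0006] left mm 60.7 deg 0.59 f [ 0.8  0.7 -3. ] t 40.6 op 13.8
```

{"api": "step_arm", "payload": {"motion": [[-1,0.02,0.002,-0.003,-0.0015,0,0.001],[-1,0.025,0.002,-0.002,-0.0015,0,0],[-1,0.025,0.002,-0.002,-0.001,0,0],[-1,0.02,0.001,0,0,0,0],[-1,0.01,0,0,0,0,0]]}}

```text
time_s: 41.25
tcp_pos: [0.4839, 0.1294, 0.2192]
tool_rot: [0.701, -0.098, 0.699, 0.097]
force: [0.1, 0.3, -3.2]
opening: 0.0135
```

```bash
python3 - <<'E'
from kin import *
fk_note(); plan(door(-.11,.037),RS,1); plan(door(-.04,.037),RS,3)
c=cam("wrist"); save("w10.png",c["pixels"]); np.savez("w10.npz",P=pts(c),**c)
E
```

```text
q [0.154, -0.218, 1.972, -0.001, 1.384, -0.122] tcp [0.4839, 0.1294, 0.2192] r 0.5009 F [ 0.1  0.3 -3.2]
rows 1 row [-0.0118, 0.0034, 0.0029, -0.0022, -0.0007, 0.0012] left mm 9.5 deg 0.31 f [ 0.1  0.3 -3.2] t 41.2 op 13.5
rows 3 row [-0.0039, 0.0322, 0.0009, -0.0007, -0.0002, 0.0004] left mm 73.1 deg 0.31 f [ 0.1  0.3 -3.2] t 41.2 op 13.5
```

View pics/w10.png

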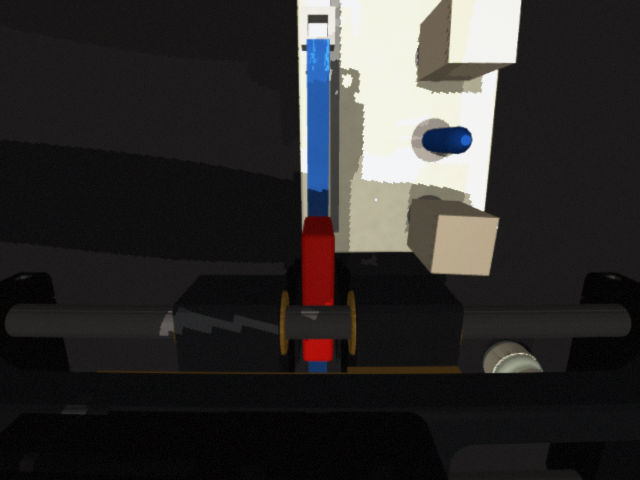

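The wrist view shows the door in line with the rack's near edge, knuckle at (318,25), and the bottles on pegs 3 and 1 clear of it. I set the lift to 37 mm, then move toward +y.

{"api": "step_arm", "payload": {"motion": [[-1,-0.012,0.003,0.003,-0.002,0,0.001],[-1,-0.004,0.02,0.001,-0.001,0,0],[-1,0,0.03,0,0,0,0],[-1,0,0.02,0,0,0,0],[-1,0,0,0,0,0,0]]}}

```text
time_s: 41.92
tcp_pos: [0.4726, 0.1871, 0.2357]
tool_rot: [0.703, -0.099, 0.697, 0.101]
force: [0.5, -0.8, -3.9]
opening: 0.0139
```

```bash
python3 - <<'E'
from kin import *
fk_note(); plan(door(-.04,.037),RS,1); plan(door(-.02,.037),RS,2)
E
```

```text
q [0.27, -0.215, 1.942, 0.002, 1.405, -0.014] tcp [0.4726, 0.1871, 0.2357] r 0.5083 F [ 0.5 -0.8 -3.9]
rows 1 row [0.0102, 0.0186, -0.0038, 0.0013, 0.0021, -0.0002] left mm 16.2 deg 0.3 f [ 0.5 -0.8 -3.9] t 41.9 op 13.9
rows 2 row [0.0051, 0.0226, -0.0019, 0.0007, 0.0011, -0.0001] left mm 34.9 deg 0.3 f [ 0.5 -0.8 -3.9] t 41.9 op 13.9
```

{"api": "step_arm", "payload": {"motion": [[-1,0.008,0.018,-0.004,0.001,0.002,0],[-1,0.002,0.018,-0.001,0,0.001,0],[-1,0,0.006,0,0,0,0],[-1,0,0,0,0,0,0]]}}

```text
time_s: 42.42
tcp_pos: [0.4593, 0.2181, 0.2275]
tool_rot: [0.701, -0.099, 0.699, 0.1]
force: [-0.2, 0.6, -4.2]
opening: 0.0139
```

```bash
python3 - <<'E'
from kin import *
fk_note(); plan(door(-.02,.037),RS,1); plan(door(0,.037),RS,2)
E
```

```text
q [0.337, -0.205, 1.947, 0.001, 1.397, 0.055] tcp [0.4593, 0.2181, 0.2275] r 0.5085 F [-0.2  0.6 -4.2]
rows 1 row [-0.0007, 0.0008, 0.0017, 0.0003, -0.0012, 0.0001] left mm 1.5 deg 0.15 f [-0.2  0.6 -4.2] t 42.4 op 13.9
rows 2 row [-0.0003, 0.0137, 0.0009, 0.0001, -0.0006, 0.0] left mm 20.6 deg 0.15 f [-0.2  0.6 -4.2] t 42.4 op 13.9
```

{"api": "step_arm", "payload": {"motion": [[-1,0,0.013,0.002,0,-0.001,0],[-1,0,0.013,0.001,0,0,0],[-1,0,0.003,0,0,0,0],[-1,0,0,0,0,0,0]]}}

```text
time_s: 42.92
tcp_pos: [0.4555, 0.2408, 0.2277]
tool_rot: [0.702, -0.098, 0.699, 0.1]
force: [-0.3, 0.1, -3.8]
opening: 0.0134
```

```bash
python3 - <<'E'
from kin import *
fk_note(); plan(door(0,.037),RS,1); plan(door(0,.024),RS,1)
c=cam("wrist"); save("w11.png",cv2.resize(c["pixels"][0:200,240:400],None,fx=4,fy=3))
E
```

```text
q [0.382, -0.19, 1.934, 0.001, 1.393, 0.1] tcp [0.4555, 0.2408, 0.2277] r 0.5153 F [-0.3  0.1 -3.8]
rows 1 row [-0.0004, -0.0031, -0.0018, -0.0001, -0.0, 0.0001] left mm 2.7 deg 0.02 f [-0.3  0.1 -3.8] t 42.9 op 13.4
rows 1 row [0.0169, -0.0031, -0.0019, -0.0001, -0.0, 0.0001] left mm 13.0 deg 0.02 f [-0.3  0.1 -3.8] t 42.9 op 13.4
```

View pics/w11.png

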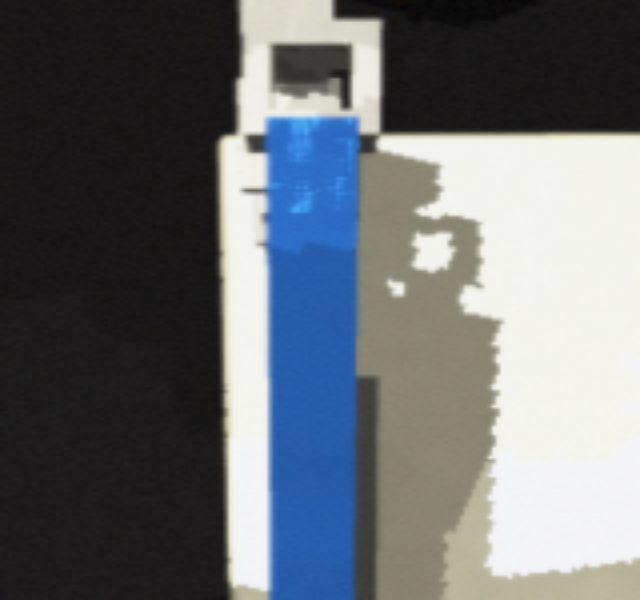

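The crop shows the upper knuckle at (310,75) against the bracket, about 2 mm too far toward the post. I correct that before lowering.

{"api": "step_arm", "payload": {"motion": [[-1,0,-0.003,-0.002,0,0,0],[-1,0,0,0,0,0,0]]}}

```text
time_s: 43.22
tcp_pos: [0.4547, 0.2376, 0.2277]
tool_rot: [0.702, -0.098, 0.699, 0.099]
force: [0.1, -0.4, -3.8]
opening: 0.0141
```

```bash
python3 - <<'E'
from kin import *
fk_note(); plan(door(0,.037),RS,1); plan(door(0,.022),RS,1)
E
```

```text
q [0.377, -0.195, 1.939, 0.001, 1.393, 0.096] tcp [0.4547, 0.2376, 0.2277] r 0.5131 F [ 0.1 -0.4 -3.8]
rows 1 row [-0.0004, 0.0007, 0.0004, -0.0003, -0.0001, 0.0002] left mm 0.7 deg 0.05 f [ 0.1 -0.4 -3.8] t 43.2 op 14.1
rows 1 row [0.0196, 0.0006, 0.0003, -0.0003, -0.0001, 0.0002] left mm 14.7 deg 0.05 f [ 0.1 -0.4 -3.8] t 43.2 op 14.1
```

Within 0.7 mm. I lower gently until the pins should just be entering (22 mm up).

{"api": "step_arm", "payload": {"motion": [[-1,0.007,0.0005,0,0,0,0],[-1,0.008,0,0,0,0,0],[-1,0.006,0,0,0,0,0]]}}

```text
time_s: 43.6
tcp_pos: [0.4549, 0.2378, 0.2111]
tool_rot: [0.702, -0.098, 0.698, 0.099]
force: [-0.7, 0.1, -3.3]
opening: 0.0141
```

```bash
python3 - <<'E'
from kin import *
fk_note(); plan(door(0,.022),RS,1); plan(door(0,.010),RS,1)
E
```

```text
q [0.377, -0.185, 1.958, 0.001, 1.364, 0.097] tcp [0.4549, 0.2378, 0.2111] r 0.5133 F [-0.7  0.1 -3.3]
rows 1 row [-0.0026, 0.0005, 0.0002, -0.0006, 0.0002, 0.0002] left mm 2.0 deg 0.08 f [-0.7  0.1 -3.3] t 43.6 op 14.1
rows 1 row [0.0134, 0.0005, 0.0001, -0.0006, 0.0002, 0.0002] left mm 10.1 deg 0.08 f [-0.7  0.1 -3.3] t 43.6 op 14.1
```

Already 2 mm into the tapers with no contact force. On down.

{"api": "step_arm", "payload": {"motion": [[-1,0.006,0.0005,0,-0.0005,0,0],[-1,0.006,0,0,0,0,0]]}}

```text
time_s: 43.85
tcp_pos: [0.4544, 0.2381, 0.2011]
tool_rot: [0.701, -0.099, 0.699, 0.1]
force: [-0.5, -0.0, -3.6]
opening: 0.0141
```

{"api": "step_arm", "payload": {"motion": [[-1,0.006,0,0,0,0,0],[-1,0.006,0,0,0,0,0]]}}

```text
time_s: 44.1
tcp_pos: [0.4547, 0.2379, 0.1916]
tool_rot: [0.702, -0.099, 0.699, 0.099]
force: [0.2, -5.2, 5.9]
opening: 0.0141
```

```bash
python3 - <<'E'
from kin import *
fk_note(); plan(door(0,0),RS,1)
E
```

```text
q [0.377, -0.171, 1.979, -0.0, 1.33, 0.096] tcp [0.4547, 0.2379, 0.1916] r 0.5132 F [ 0.2 -5.2  5.9]
rows 1 row [0.0009, 0.0003, 0.0004, 0.0001, -0.0003, 0.0006] left mm 0.7 deg 0.07 f [ 0.2 -5.2  5.9] t 44.1 op 14.1
```

Seated at TCP z 191.6 mm, against about 191.5 expected, with light contact. I release and retreat straight up.

{"api": "step_arm", "payload": {"motion": [[0,0,0,0,0,0,0],[0,0,0,0,0,0,0],[0,0,0,0,0,0,0],[0,0,0,0,0,0,0],[0,-0.02,0,0,0,0,0],[0,-0.04,0,0,0,0,0],[0,-0.06,0,0,0,0,0],[0,-0.07,0,0,0,0,0],[0,-0.05,-0.05,0,0,0,0],[0,-0.02,-0.08,0,0,0,0],[0,0,-0.08,0,0,0,0],[0,0,-0.08,0,0,0,0],[0,0,-0.08,0,0,0,0],[0,0,-0.08,0,0,0,0],[0,0,0,0,0,0,0]]}}

```text
time_s: 45.98
tcp_pos: [0.5513, -0.0953, 0.4105]
tool_rot: [0.709, -0.1, 0.691, 0.1]
force: [-0.5, -0.9, -0.1]
opening: 0.0472
```

```bash
python3 - <<'E'
from kin import *
fk_note(); c=cam("scene"); seated(c); save("s12.png",cv2.resize(c["pixels"][140:340,100:500],None,fx=2,fy=2.5))
c=cam("top"); P=pts(c); H,S,V=cv2.split(cv2.cvtColor(c["pixels"],cv2.COLOR_BGR2HSV))
red=((H<8)|(H>172))&(S>150)&(V>80)&(P[...,2]>.21)&(P[...,2]<.235)&(P[...,1]>.1); 
if red.sum()>20: print("tab",rect(ray_plane(c,np.argwhere(red)[:,::-1],.22)[:,:2])[:4],"z",np.median(P[red][:,2]))
m=(H>100)&(H<130)&(S>120)&(P[...,2]>.165)&(P[...,2]<.195)&(P[...,1]>.05); q=P[m]; r=rect(q[:,:2]); print("frame",r[:4],"z",np.median(q[:,2]))
# height along the frame
y=(q[:,:2]-RO)@u(106)[:2]; print("z at ends",[np.median(q[(y>a)&(y<b)][:,2]).round(4) for a,b in((-.12,-.05),(.05,.13)) if ((y>a)&(y<b)).any()], "rack x",[np.median(((q[:,:2]-RO)@u(16)[:2])[(y>a)&(y<b)]).round(4) for a,b in((-.12,-.05),(.05,.13))])
bottles(c)
E
```

```text
q [-0.273, -0.142, 1.593, 0.011, 1.667, -0.556] tcp [0.5513, -0.0953, 0.4105] r 0.5595 F [-0.5 -0.9 -0.1]
peg 1 neck 17 [0.5953 0.1527] body z [0.062 0.132] 614
peg 3 neck 16 [0.5527 0.2966] body z [0.063 0.132] 570
tab (array([454.50421143, 236.61254883]), np.float32(59.460793), np.float32(11.981414), np.float32(-74.098816)) z 0.21833834348790782
frame (array([456.44512939, 231.3444519 ]), np.float32(237.47543), np.float32(9.648052), np.float32(-74.17567)) z 0.1782330457539265
z at ends [np.float64(0.1776), np.float64(0.1792)] rack x [np.float64(-0.0909), np.float64(-0.0916)]
```

View pics/s12.png

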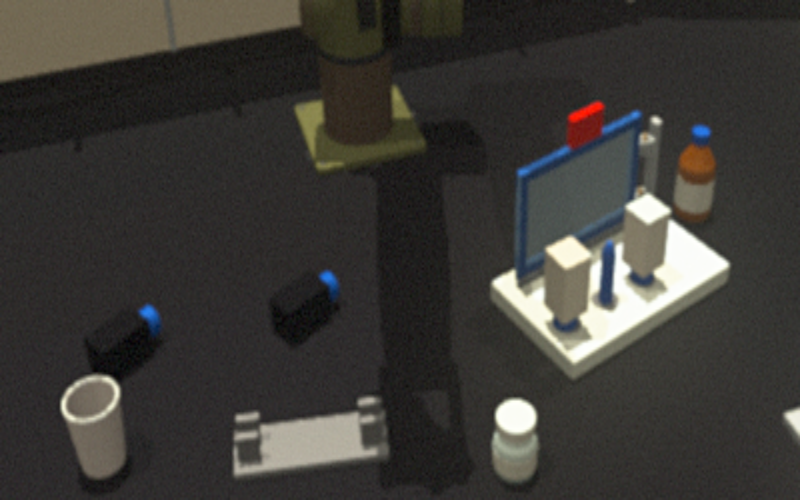

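The final view shows the door hung shut along the near edge (crop (578,195)), both bottles mouth-down on pegs 1 and 3 (crop (567,280) and (645,240)), and the stand empty. The black bottles, jar, beaker and amber bottle look untouched. I hand in.

```bash
python3 -c "
from workcell import ctrl
print(ctrl.job_done())"
```

```text
the job is handed in; nothing more can be done
None
```

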